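# Stand an optical post in its holder, changing grip on an angled rest

## Task

Lay the steel optical post in the white angled V rest, foot down against the stop and brass stud up, and let go of it there so that you can take it another way. Then take it again, stand it upright in the black post holder with the stud up, pushed fully home to the bottom of the bore, and let go. Leave the bottles, the dust blower and the mirror mount where they are.

Things in the scene. Friction and masses are not known exactly. Their poses are not given: they have to be found in the camera images.
- post: bright steel round rod, 14 mm thick, 150 mm long plus an 8 mm long, 6 mm thick brass stud on one end; two black bands mark that end. About 120 g. Lies loose on the table at first, its axis 7 mm up. Origin on the axis at mid-length; its x axis runs along the rod from the plain foot to the stud end
- post_foot (a point): centre of the flat plain end (foot) of the post, 75 mm from its origin
- post_shoulder (a point): centre of the other flat end of the post, from which the brass stud sticks out a further 8 mm
- rest: angled rest, fixed: black base plate 130x60x8 mm with a white 90 degree V trough rising at 45 degrees toward the rest's own +x. V mouth 24 mm wide, lips 2 mm above the axis of a seated post; it carries the foot-end 86 mm of the post, with a stop at its low end; the upper 64 mm and the stud stay free for gripping. Origin: underside centre of the base, on the table; z up
- rest_foot (a point): where the centre of the post's foot is when the post lies in the rest against the stop: 50 mm behind the rest's origin (-x), 32 mm above the table
- rest_shoulder (a point): where the centre of the post's shoulder is when it lies in the rest: 106 mm further along the rest's +x and 106 mm higher than rest_foot, 138 mm above the table
- holder: black post holder, fixed: 76x50x8 mm foot plate, on it an upright tube 32 mm wide, 35 mm at the rim; a brass thumb screw on its +y side reaches 32 mm from the axis at 52 mm height (it does not clamp). Bore 16.6 mm wide, 60 mm deep, its mouth flared to about 20 mm over the top 4 mm. Origin: on the bore's axis, at the table
- holder_rim (a point): centre of the mouth of the bore, 74 mm above the table
- holder_floor (a point): centre of the bottom of the bore, 14 mm above the table; the post's foot stands here when it is home
- blower: bystander: blue rubber dust blower standing at the front left, 49 mm wide, 96 mm high; origin under its middle
- dropper: bystander: amber dropper bottle at the front, 33 mm wide, 102 mm high; origin under its middle
- vial_c: bystander: small amber bottle with black cap at the front right, 29 mm wide, 42 mm high; origin under its middle
- vial_d: bystander: small amber bottle with black cap at the front right, 26 mm wide, 50 mm high; origin under its middle
- mirror_post: bystander: mirror mount on a black post at the right, 75x56x133 mm; origin under its middle
Things that resemble listed ones, but are neither listed nor needed, are in the scene too. Leave any green look-alike of the holder alone.

How it is judged:
By the outcome, as a careful person would: the job done as asked, in the order asked, and still so for the second after the job is handed in, with the robot touching nothing.
It also fails if it takes over 54 s, if anything falls off the work surface, if the arm or the gripper's body presses on something with over 40 N, if the wrist force passes 120 N, or if a joint passes its speed limit or range.

## Robot

A 6-joint arm with a two-finger parallel gripper is mounted at the origin on a cart in front of the work surface, level with it; the furniture and walls round the work are solid. World frame = base frame: x ahead of the robot, y to its left, z up, the work surface at z = 0. Lengths are in m, angles in degrees, forces in N, time in s.
With the tool pointing down it reaches from about 0.325 to 0.85 m from the base axis. Payload 4.4 kg.
Tool frame: the origin (TCP) lies on the centre line of the jaws, within the pads' length; the fingertips stand tips_ahead ahead of it and the grasp point (between the pads) lies 2 mm behind it (tips_ahead is the distance from the TCP to the fingertips, in m); z points along the fingers, y is the line along which they close (so a half turn about z gives the same grasp; the last joint's range is limited). The gripper opens to 94 mm and grips with 3 to 60 N. Pads are 16 mm wide; open, the fingers measure 119 mm over their backs; the gripper's body (75 mm by 177 mm) begins 78 mm behind the grasp point.
Start: joints at [-79.326, 11.837, 88.321, -0, 79.842, -8.623], TCP at [0.19, -0.543, 0.222] pointing down, gripper open.
Joint ranges: [-156.59, 156.59], [-49.26, 127.26], [12.9, 141.05], [-63.56, 243.56], [4.71, 150.69], [-161.64, 161.64]. Speed limits (degrees/s): [159.86, 159.86, 180, 180, 180, 180].

## Interface

Orientations are given as [roll, pitch, yaw] about the fixed x, y, z axes, in that order (R = Rz(yaw) Ry(pitch) Rx(roll)).
In Python, from plant import * gives the robot as it stands.
- The arm moves only by the tool drive_tool, never from a script. Its argument "moves" is text: rows parted by semicolons, each of 5 numbers parted by spaces: the finger opening in mm, from 0 to 94, then the shift along the tool's x, y, z in mm, then the turn about the tool's z in degrees. In form: fingers x y z spin; .... A call has 1 to 8 rows; each row shifts and turns the commanded pose from where the row before left it, along the tool's axes as they then stand; what a row does not reach is not made up. A row lasts 1/10 s, in which the tool goes at most 50 mm and 8.59 degrees, less where a joint would pass 70% of its speed; a pose out of reach is approached as far as the arm can. A call is refused whole if a number of a shift passes 50 or a number of a turn 8.59, either way. A call with a gripper value outside its range is refused whole. The fingers move at their own pace and stop on an object; "squeeze" is the grip in N (left out, the last holds). Time passes only in rows, so rows that do not move let the fingers close. It gives the time, the measured TCP pose, the force, the opening and the grip force at its end, in the units of the state.
- get_obs(): the state, without advancing time (a new reading comes with each control period).
- snapshot(name): name is "scene" or "top" or "wrist"; returns the picture (384x512x3 uint8, red, green, blue); there is no depth.
- calibration(name): a dict with "mtx" (3x3 intrinsics, pixels), "extrinsics" (4x4, takes a point from camera to world coordinates). Camera axes: x right, y down, z forward; pixel columns grow to the right and rows downward; lengths in m; the calibration is good to about 2 mm. A picture is of the moment at which its call begins: read the wrist's pose just before it. calibration takes no time and is no camera call; for the wrist camera it gives the pose at the moment of the call.
- hand_in(): hands the job in; it is judged then, once.
The state is a dict: "t": time; "joints": joint angles; "qd": joint speeds; "joint_torque": joint torques, N m; "position": TCP position; "ee_rot": TCP orientation; "ft_force": force on the tool from outside, world axes, zero at the start; "moment": the same for the moment, N m; "finger_gap": finger opening in m; "gripper_force": force on a finger pad.
Only numpy, scipy, OpenCV 4.12 (cv2) and the standard library are available. Lean on these libraries where they do the work, as an engineer would, in place of code of your own. Each camera call takes 0.05 s, during which the arm holds its last target. There are 200 camera calls.

## Working session

There is one attempt and no reset: what is moved stays moved. The work goes in short steps, Python scripts to look and compute and a tool call to move; the robot and the scene stay as the last step left them, time stands still between calls to the robot, and variables do not carry over. Pictures are saved under pics/ and viewed, at most 10 in all, crops included, and the job is handed in when it is done.

Besides the shell and the picture viewer there is one more tool, called after "Emit:" as a command line: name --argument value ..., lists and objects as JSON in quotes. drive_tool: Moves the arm, as the interface text tells. Its arguments: {"type":"object","properties":{"moves":{"type":"string"},"squeeze":{"type":"number"}},"required":["moves"]}

```bash
ls; mkdir -p pics
python3 - <<'E'
from plant import *
import cv2,numpy as np
o=get_obs();print({k:o[k] for k in('t','position','ee_rot','finger_gap')}, [k for k in o])
for n in('scene','top'):
    im=snapshot(n);cv2.imwrite(f'pics/{n}0.png',im[:,:,::-1]);c=calibration(n);print(n,np.round(c['mtx'],1).tolist(),np.round(c['extrinsics'],3).tolist())
    np.save(f'{n}0.npy',im)
a=cv2.imread('pics/top0.png')
cv2.imwrite('pics/top0b.png',cv2.resize(a,(800,600),interpolation=cv2.INTER_CUBIC))
E
```

```text
pics
{'t': 0.0, 'position': array([ 0.18985709, -0.54194027,  0.22130724]), 'ee_rot': array([-1.79872061e+02, -1.88279116e-02,  1.92966421e+01]), 'finger_gap': 0.09385067617515906} ['t', 'joints', 'qd', 'joint_torque', 'position', 'ee_rot', 'ft_force', 'moment', 'gripper_force', 'finger_gap']
scene [[456.4, 0.0, 255.7], [0.0, 456.4, 193.5], [0.0, 0.0, 1.0]] [[-0.626, -0.606, 0.49, -0.165], [-0.779, 0.491, -0.389, 0.455], [-0.005, -0.626, -0.78, 1.21], [0.0, 0.0, 0.0, 1.0]]
top [[378.6, 0.0, 254.7], [0.0, 378.6, 188.4], [0.0, 0.0, 1.0]] [[-0.076, -0.977, 0.201, 0.313], [-0.997, 0.073, -0.018, -0.088], [0.003, -0.202, -0.979, 1.084], [0.0, 0.0, 0.0, 1.0]]
```

View pics/top0b.png

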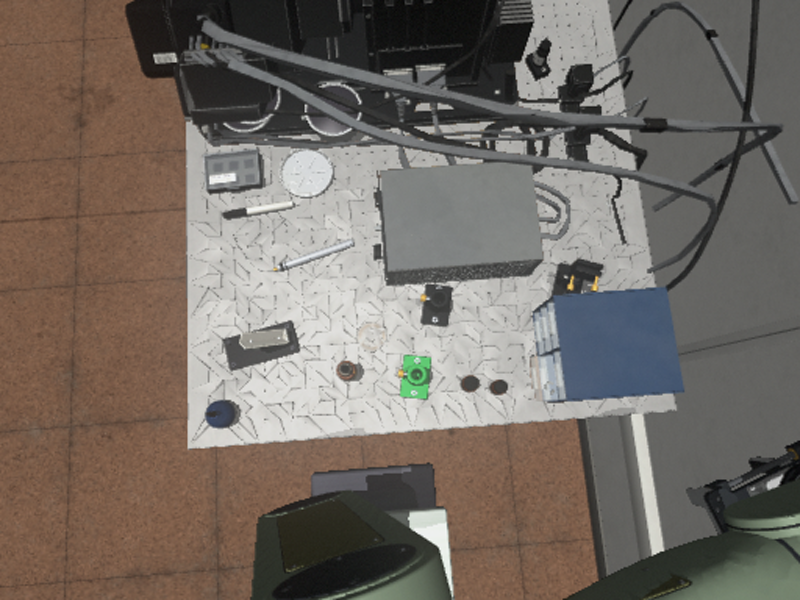

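View pics/scene0.png

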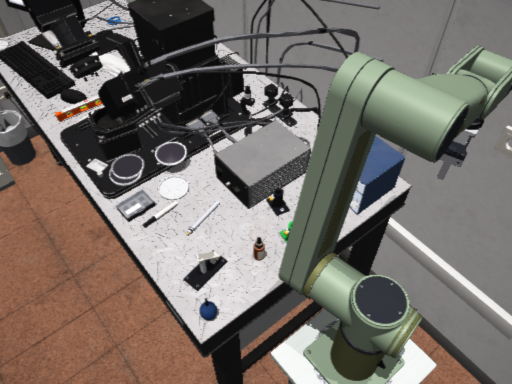

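The top view (800x600) shows the post with its stud at (275,268) and its foot at (353,243). The rest is at (262,345), the black holder at (436,303) and the green look-alike at (416,375). A grey box stands behind the holder. Next I'll cast rays for rough positions.

```bash
cat > h.py <<'E'
from plant import *
import cv2,numpy as np
from scipy.spatial.transform import Rotation as R
def cast(c,uv,z):
    E=c['extrinsics'];d=E[:3,:3]@np.linalg.solve(c['mtx'],[uv[0],uv[1],1.]);o=E[:3,3]
    return o+d*(z-o[2])/d[2]
def proj(c,p):
    E=np.linalg.inv(c['extrinsics']);q=c['mtx']@(E[:3,:3]@np.asarray(p)+E[:3,3]);return q[:2]/q[2]
def look(name,n='wrist'):
    o=get_obs();c=calibration(n);im=snapshot(n)
    np.savez(name+'.npz',im=im,mtx=c['mtx'],extrinsics=c['extrinsics'])
    cv2.imwrite(f'pics/{name}.png',im[:,:,::-1]);return o,c,im
def load(name):
    d=np.load(name+'.npz');return d,d['im']
def tool(p):
    "shift from present TCP to world point p in mm along tool axes, and yaw"
    o=get_obs();M=R.from_euler('xyz',o['ee_rot'],degrees=True).as_matrix()
    return np.round(M.T@(np.asarray(p)-o['position'])*1000,1),np.round(o['ee_rot'],2)
E
python3 - <<'E'
from h import *
c=calibration('top');s=512/800
for n,uv,z in[('stud',(275,268),.007),('foot',(353,243),.007),('restc',(262,345),.004),('holderrim',(438,297),.074),('holderplate',(436,307),.008),('green',(416,374),.07),('boxFL',(387,272),.1),('boxR',(540,262),.1),('boxBL',(380,170),.1),('dropper',(346,370),.1),('blower',(220,412),.09)]:
    print(n,np.round(cast(c,np.array(uv)*s,z),3))
o=get_obs();print(o['ft_force'],'tips_ahead' in globals(),globals().get('tips_ahead'))
import plant;print([k for k in dir(plant) if k[0]!='_'])
w=calibration('wrist');M=R.from_euler('xyz',o['ee_rot'],degrees=True).as_matrix()
print(np.round(w['mtx'],1),np.round(M.T@(w['extrinsics'][:3,3]-o['position']),3),np.round(M.T@w['extrinsics'][:3,:3],3))
E
```

```text
stud [0.601 0.118 0.007]
foot [ 0.639 -0.031  0.007]
restc [0.459 0.147 0.004]
holderrim [ 0.51  -0.176  0.074]
holderplate [ 0.505 -0.176  0.008]
green [ 0.381 -0.127  0.07 ]
boxFL [ 0.555 -0.09   0.1  ]
boxR [ 0.553 -0.354  0.1  ]
boxBL [ 0.742 -0.091  0.1  ]
dropper [ 0.394 -0.011  0.1  ]
blower [0.342 0.201 0.09 ]
[ 0.78834786 -0.49564443 -0.41369942] True 0.017
['Unreachable', 'calibration', 'get_obs', 'hand_in', 'snapshot', 'tips_ahead']
[[335.4   0.  258.7]
 [  0.  335.4 195. ]
 [  0.    0.    1. ]] [ 0.065  0.001 -0.162] [[ 0.    -0.974 -0.226]
 [ 1.     0.     0.001]
 [-0.001 -0.226  0.974]]
```

Emit:
drive_tool --moves "94 0 0 -50 -8.5; 94 0 0 -50 -8.5; 94 0 0 0 -8.5; 94 0 0 0 -8.5; 94 0 0 0 -8.5; 94 0 0 0 -8.5; 94 0 0 0 -8.5; 94 0 0 0 -8.5"

```text
t: 0.9
position: [0.1899, -0.5424, 0.3217]
ee_rot: [-180.0, -0.1, 87.6]
ft_force: [-0.7, 0.7, 0.3]
finger_gap: 0.0941
gripper_force: 0.0
```

Emit:
drive_tool --moves "94 40 23 0 0; 94 40 23 0 0; 94 40 23 0 0; 94 40 23 0 0; 94 40 23 0 0; 94 40 23 0 0; 94 40 23 0 0; 94 40 23 0 0"

```text
t: 1.7
position: [0.3893, -0.2298, 0.3221]
ee_rot: [-180.0, -0.0, 87.3]
ft_force: [0.7, 0.4, -0.7]
finger_gap: 0.0941
gripper_force: 0.0
```

Emit:
drive_tool --moves "94 40 25 0 0; 94 40 25 0 0; 94 40 25 0 0; 94 40 25 0 0; 94 40 25 0 0; 94 0 0 0 -8.5; 94 0 0 0 -8.5; 94 0 0 0 0"

```text
t: 2.5
position: [0.523, -0.0372, 0.3217]
ee_rot: [-179.9, -0.0, 104.4]
ft_force: [0.0, 0.4, 0.1]
finger_gap: 0.0939
gripper_force: 0.0
```

Run:
```python
from h import *
o,c,im=look('w1');print(o['t'],o['position'],o['ee_rot'],o['joints'])
cv2.imwrite('pics/w1b.png',cv2.resize(im[:,:,::-1],(800,600),interpolation=cv2.INTER_CUBIC))
```

```text
2.5 [ 0.52300763 -0.0371685   0.32168003] [-1.79919416e+02 -3.78123259e-02  1.04352150e+02] [-1.35247816e+01  2.20411674e+00  8.74232429e+01 -4.25484295e-03
  9.04615530e+01 -2.78769887e+01]
```

View pics/w1b.png

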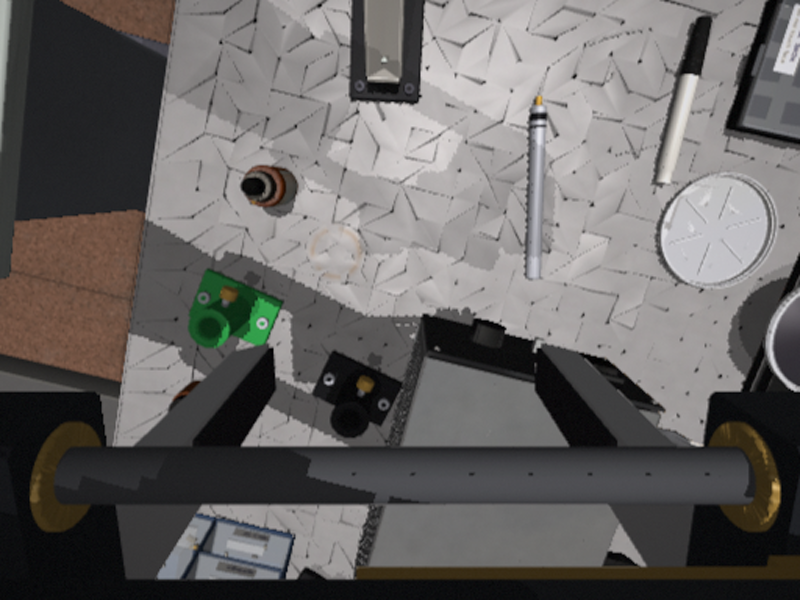

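Wrist view (800x600): the post runs from its foot at (533,278) to the stud tip at (539,96). The near end of the rest is at (384,97), and the black holder's rim is at about (350,418). I'll move along +x for a better view of the rest and post.

Emit:
drive_tool --moves "94 45 10 0 0; 94 45 10 0 0; 94 45 10 0 0; 94 0 0 0 0; 94 0 0 0 0"

```text
t: 3.05
position: [0.5186, 0.1006, 0.3223]
ee_rot: [-180.0, 0.0, 104.3]
ft_force: [-0.1, -0.5, -0.0]
finger_gap: 0.0936
gripper_force: 0.0
```

Run:
```python
from h import *
o,c,im=look('w2');print(o['t'],o['position'],o['ee_rot'])
cv2.imwrite('pics/w2b.png',cv2.resize(im[:300,:,::-1],(800,469),interpolation=cv2.INTER_CUBIC))
```

```text
3.05 [0.51864848 0.10062312 0.32231445] [-1.79978144e+02  3.60581000e-02  1.04271571e+02]
```

View pics/w2b.png

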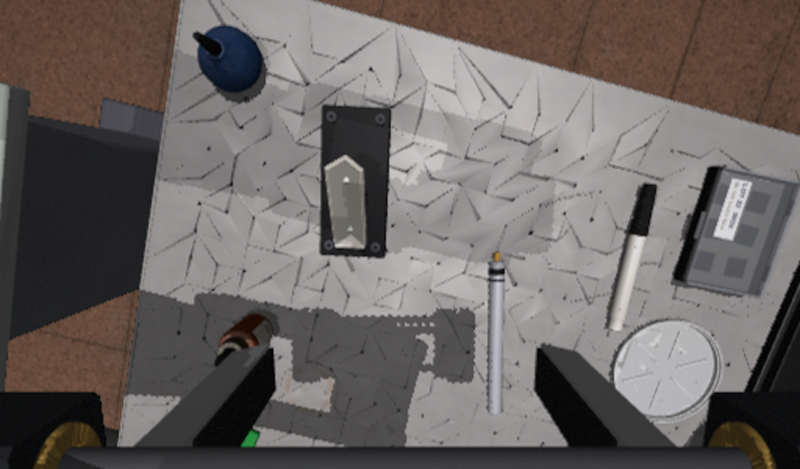

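Wrist view 2: the rest's plate corners are at (322,107), (390,107), (384,257) and (322,254). The wide, high end of the trough is towards the top of the image, the tool's +x. The post runs from its foot at (495,413) to its shoulder at (496,263), so it is nearly parallel to the rest with the stud at the same end.

Run:
```python
from h import *
d,im=load('w2')
# rest plate: dark pixels near clicks
hsv=cv2.cvtColor(im,cv2.COLOR_RGB2HSV)
m=((hsv[...,2]<70)).astype(np.uint8); box=np.zeros_like(m);box[62:170,196:258]=1
m=cv2.morphologyEx(m*box,cv2.MORPH_CLOSE,np.ones((5,5)))
cs,_=cv2.findContours(m,0,1);k=max(cs,key=cv2.contourArea)[:,0]
P=np.array([cast(d,p,.008)[:2] for p in k]);r=cv2.minAreaRect((P*1000).astype(np.float32));print('plate',r,len(k))
ctr=np.array(r[0])/1000
print([np.round(cast(d,np.array(p)*.64,.008)[:2],4) for p in((322,107),(390,107),(384,257),(322,254))])
# post: per-row centre of brightness profile
g=cv2.cvtColor(im,cv2.COLOR_RGB2GRAY).astype(int)
for v in range(158,270,6): print(v,g[v,306:328])
```

```text
plate ((462.0074462890625, 152.17340087890625), (64.69900512695312, 129.9327850341797), 12.204559326171875) 282
[array([0.4187, 0.2064]), array([0.4751, 0.2208]), array([0.501 , 0.0939]), array([0.4455, 0.0827])]
158 [142 144 144 145 148 148 145 145 143 140 137 135 111 129 141 141 141 138
 137 138 140 140]
164 [147 144 141 139 136 134 132 128 106  68  83 115 134 120 123 128 134 136
 136 131 123 132]
170 [176 176 177 177 176 178 163 101  92 113 141 159 165 163 154 151 122 108
 128 153 158 159]
176 [149 162 176 180 187 189 162  99  91  86 117 135 152 157 148 131 135 163
 171 136 114 126]
182 [172 173 175 175 176 177 115  83 113 121 156 179 199 191 177 157 145 167
 173 173 173 162]
188 [174 175 175 175 175 175 132  97 115 136 161 179 197 189 176 154 134 166
 175 173 171 169]
194 [164 152 123 108 171 184 125  94 119 147 166 183 196 185 172 151 152 165
 167 165 165 164]
200 [164 164 163 163 162 160 122 102 125 149 168 186 194 183 170 147 134 154
 161 156 139 148]
206 [149 149 149 154 157 162 104  97 128 151 170 186 193 179 166 142 121 146
 153 154 155 156]
212 [151 150 152 140 144 151  87
[... 217 characters left out ...]
0 156 132 150 158
 155 156 156 154]
230 [160 159 158 157 158 105  68 112 119 158 179 187 181 168 152 131 137 147
 148 148 154 158]
236 [151 160 160 158 159 158  98 116 141 164 177 187 178 166 149 134 149 155
 155 155 156 156]
242 [155 147 103 137 155 118  77 120 145 167 177 184 176 164 146 121 133 133
 140 146 149 150]
248 [153 153 154 153 152  96  72 123 139 167 178 184 175 165 140 127 140 137
 123 125 115 145]
254 [149 148 149 150 150 150 103 123 150 170 178 183 173 163 137 130 148 152
 152 153 154 154]
260 [146 149 150 149 150  97  86 126 143 167 177 181 170 160 132 124 146 153
 152 153 148 142]
266 [151 151 151 151 151 151 151 150 151 152 152 153 154 153 154 154 153 152
 151 150 151 151]
```

Run:
```python
from h import *
d,im=load('w2')
c=np.array([.460,.1513]);a=np.radians(102.2);u=np.array([np.cos(a),np.sin(a)]);n=np.array([-u[1],u[0]])
f=np.r_[c-.05*u,.032];s=np.r_[c+.056*u,.138]
print('restfoot',f,'px800',proj(d,f)/.64,'lip-end',proj(d,f+np.r_[u,1]*.0608)/.64)
for q in (-.012,.012):
  L=f+np.r_[n*q,0]+np.array([-u[0],-u[1],1])*.0014; print('lips low/high',proj(d,L)/.64,proj(d,L+np.r_[u,1]*.0608)/.64)
F=cast(d,(315.9,263.5),.007);S=cast(d,(317.2,168),.007);v=(S-F)[:2];print('foot',F,'sh',S,np.linalg.norm(v),'yaw',np.degrees(np.arctan2(v[1],v[0])))
d1,_=load('w1');print('w1 proj foot,sh',proj(d1,F)/.64,proj(d1,S)/.64)
t=F+(S-F)/np.linalg.norm(S-F)*.125;print('grasp',t,tool([t[0],t[1],.019]))
```

```text
restfoot [0.47056624 0.10242921 0.032     ] px800 [351.02728702 242.71580703] lip-end [343.82530103 168.00200054]
lips low/high [364.79866132 245.03517452] [360.24057056 170.58244546]
lips low/high [336.88390046 244.01752397] [326.9248062  169.32904597]
foot [ 0.64158892 -0.0279391   0.007     ] sh [0.60142141 0.11415211 0.007     ] 0.14765954932321562 yaw 105.78497298124077
w1 proj foot,sh [531.98392414 277.26376448] [537.20840433 107.6784498 ]
grasp [0.60758544 0.09234707 0.007     ] (array([-28.7,  84.4, 303.3]), array([-1.7998e+02,  4.0000e-02,  1.0420e+02]))
```

Emit:
drive_tool --moves "50 -14.5 42 15 -0.8; 50 -14.5 42 15 -0.8; 50 0 0 45 0; 50 0 0 45 0; 50 0 0 45 0; 50 0 0 45 0; 50 0 0 45 0; 50 0 0 30 0"

```text
t: 3.9
position: [0.6054, 0.0909, 0.0336]
ee_rot: [-179.7, -0.1, 105.6]
ft_force: [0.3, 0.6, -0.4]
finger_gap: 0.0498
gripper_force: 0.0
```

Run:
```python
from h import *
print(tool([.6076,.0923,.0195]))
o,c,im=look('w3');print(o['t'])
cv2.imwrite('pics/w3.png',im[:,:,::-1])
print([proj(c,p) for p in([.6416,-.0279,.007],[.6014,.1141,.007])])
```

```text
(array([ 0.7,  2.6, 14.1]), array([-1.7971e+02, -5.0000e-02,  1.0563e+02]))
3.9
[array([263.47675857, 403.97897652]), array([263.59830677, 189.88658548])]
```

View pics/w3.png

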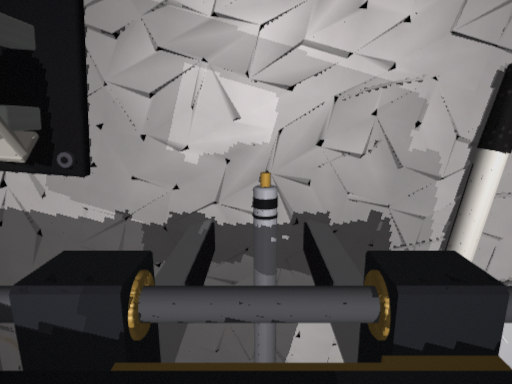

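The shoulder is at (264,186), within 2 mm of the prediction, and the post lies between the fingers. I'll go down and close gently.

Emit:
drive_tool --moves "50 1 2 9 0; 50 0 0 5 0; 0 0 0 0 0; 0 0 0 0 0; 0 0 0 0 0; 0 0 0 0 0; 0 0 0 0 0" --squeeze 20

```text
t: 4.65
position: [0.6094, 0.0952, 0.0241]
ee_rot: [180.0, 0.0, 105.9]
ft_force: [-0.5, 0.2, 0.5]
finger_gap: 0.0135
gripper_force: 0.5
```

Emit:
drive_tool --moves "0 0 0 0 0; 0 0 0 0 0; 0 0 0 0 0"

```text
t: 4.95
position: [0.6093, 0.0952, 0.024]
ee_rot: [180.0, 0.0, 105.9]
ft_force: [-1.6, -0.4, 3.8]
finger_gap: 0.0119
gripper_force: 20.1
```

Run:
```python
from h import *
o=get_obs();print(o)
```

```text
{'t': 4.95, 'joints': array([ 8.45592867e-01,  2.94710559e+01,  9.03359385e+01,  2.84203794e-03,
        6.01795468e+01, -1.50546048e+01]), 'qd': array([-0.04377941,  0.11160967,  0.01620471, -0.00294516,  0.05902348,
        0.07190068]), 'joint_torque': array([-1.37777813e-01, -4.18479109e+01, -2.22134918e+01,  4.52880270e-02,
       -5.54582197e-01, -1.89236586e-02]), 'position': array([0.6093202 , 0.0952166 , 0.02399785]), 'ee_rot': array([1.79986363e+02, 1.11436021e-03, 1.05898785e+02]), 'ft_force': array([-1.62169848, -0.3941601 ,  3.84045788]), 'moment': array([-0.02439027,  0.3133167 , -0.04299892]), 'gripper_force': 20.08140206336975, 'finger_gap': 0.011948616669764016}
```

Emit:
drive_tool --moves "30 0 0 0 0; 30 0 0 0 0; 30 0 0 3 0; 30 0 0 1.5 0; 30 0 0 0 0; 30 0 0 0 0; 0 0 0 0 0; 0 0 0 0 0"

```text
t: 5.75
position: [0.6093, 0.0952, 0.019]
ee_rot: [180.0, 0.0, 105.9]
ft_force: [-0.2, -0.1, 0.5]
finger_gap: 0.0174
gripper_force: 0.0
```

Emit:
drive_tool --moves "0 0 0 0 0; 0 0 0 0 0; 0 0 0 0 0"

```text
t: 6.05
position: [0.6093, 0.0952, 0.0191]
ee_rot: [180.0, 0.0, 105.9]
ft_force: [0.8, -0.3, -0.0]
finger_gap: 0.0118
gripper_force: 20.0
```

Emit:
drive_tool --moves "0 0 0 -15 0; 0 0 0 -30 0; 0 0 0 -45 0; 0 0 0 -45 0; 0 0 0 -45 0; 0 0 0 0 0; 0 0 0 0 0; 0 0 0 0 0"

```text
t: 6.85
position: [0.6077, 0.0951, 0.1974]
ee_rot: [-179.8, -0.1, 105.9]
ft_force: [0.9, -0.5, -1.6]
finger_gap: 0.0122
gripper_force: 20.0
```

Run:
```python
from h import *
o,c,im=look('w4');print(o['t'],o['position'],o['finger_gap'],o['moment'],o['ft_force'],o['gripper_force'])
```

```text
6.85 [0.60771842 0.09513504 0.19737922] 0.01222698654751725 [ 0.00389119 -0.11914704 -0.01338851] [ 0.90275675 -0.48273371 -1.61300251] 19.995815455913544
```

View pics/w4.png

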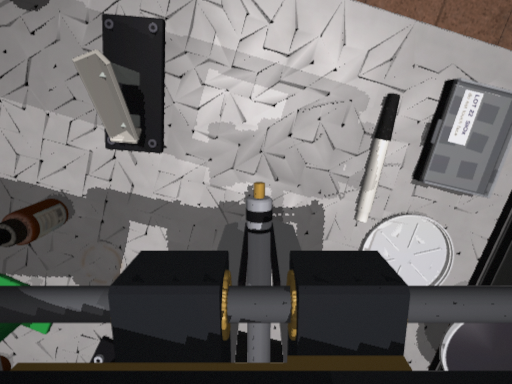

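The firm grip holds the post, with the stud at (259,183) in the wrist view and the rest at upper left. From the stud's pixel I'll work out how far the post is tilted.

```bash
cat >> h.py <<'E'
def tilt(c,o,r=.022,a=.012):
    M=R.from_euler('xyz',o['ee_rot'],degrees=True).as_matrix()
    for th in(0,15,30,45,60,75,90):
        t=np.radians(th);f=lambda L:np.round(proj(c,o['position']+M@[L*np.cos(t),0,a-L*np.sin(t)]))
        print(th,'shoulder',f(r),'tip',f(r+.008),'foot',f(r-.15))
E
python3 - <<'E'
from h import *
d,im=load('w4');o=get_obs();tilt(d,o)
print(im[330:380:8,262])
E
```

```text
0 shoulder [259. 198.] tip [259. 183.] foot [259. 427.]
15 shoulder [259. 202.] tip [259. 188.] foot [259. 381.]
30 shoulder [259. 208.] tip [259. 197.] foot [258. 338.]
45 shoulder [259. 218.] tip [259. 210.] foot [258. 298.]
60 shoulder [259. 229.] tip [259. 225.] foot [258. 261.]
75 shoulder [259. 241.] tip [259. 242.] foot [258. 224.]
90 shoulder [259. 252.] tip [259. 259.] foot [258. 188.]
[[100 100 104]
 [100  99 104]
 [ 98  98 103]
 [ 97  97 101]
 [ 84  81  78]
 [ 45  36  18]
 [ 15  17  18]]
```

Emit:
drive_tool --moves "0 0 0 20 0; 0 0 0 15 0; 0 0 0 0 0; 0 0 0 0 0; 0 0 0 0 0" --squeeze 5

```text
t: 7.4
position: [0.6095, 0.0952, 0.1642]
ee_rot: [180.0, 0.0, 105.9]
ft_force: [0.2, -0.6, -0.9]
finger_gap: 0.0125
gripper_force: 5.0
```

```bash
cat >> h.py <<'E'
def stud(name):
    o,c,im=look(name);h=cv2.cvtColor(im,cv2.COLOR_RGB2HSV)
    m=cv2.inRange(h,(8,120,90),(28,255,255))[120:270,235:285]
    n,_,st,ce=cv2.connectedComponentsWithStats(m)
    print(o['t'],np.round(o['position'],4),o['finger_gap'],o['gripper_force'],np.round(o['ft_force'],1))
    print('brass',[(np.round(ce[i]+[235,120],1),st[i][:4].tolist(),st[i][4]) for i in range(1,n) if st[i][4]>8])
    tilt(c,o)
E
python3 -c "
from h import *
stud('w5')"
```

```text
7.4 [0.6095 0.0952 0.1642] 0.012452020380149338 4.999977350234985 [ 0.2 -0.6 -0.9]
brass []
0 shoulder [259. 198.] tip [259. 183.] foot [259. 428.]
15 shoulder [259. 202.] tip [259. 188.] foot [259. 382.]
30 shoulder [259. 209.] tip [259. 197.] foot [259. 339.]
45 shoulder [259. 218.] tip [259. 210.] foot [259. 299.]
60 shoulder [259. 229.] tip [259. 226.] foot [259. 261.]
75 shoulder [259. 241.] tip [259. 243.] foot [259. 224.]
90 shoulder [259. 253.] tip [259. 260.] foot [259. 189.]
```

View pics/w5.png

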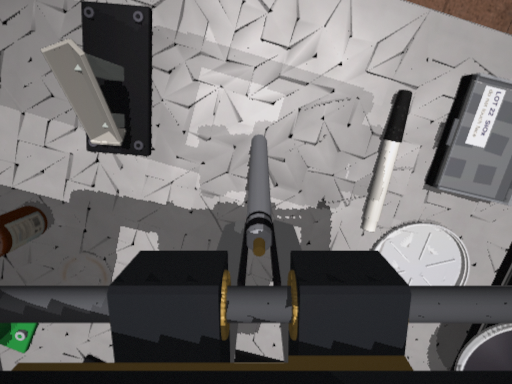

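The post swung at 5 N: its foot is at (259,137) and the stud at (259,247), a little past vertical. I'll let it settle, then measure numerically.

Emit:
drive_tool --moves "0 0 0 0 0; 0 0 0 0 0; 0 0 0 0 0; 0 0 0 0 0; 0 0 0 0 0"

```text
t: 7.95
position: [0.6092, 0.0951, 0.164]
ee_rot: [180.0, 0.0, 105.9]
ft_force: [1.0, -1.1, -1.3]
finger_gap: 0.0128
gripper_force: 5.0
```

```bash
sed -i 's/(8,120,90)/(5,110,40)/; s/0,15,30,45,60,75,90)/0,30,45,60,75,90,105,120)/' h.py; python3 -c "
from h import *
stud('w6')
im=load('w6')[1];g=cv2.cvtColor(im,cv2.COLOR_RGB2GRAY).astype(int)
for v in range(120,230,8):print(v,g[v,244:276:2])"
```

```text
7.95 [0.6092 0.0951 0.164 ] 0.012756491055152856 4.999915659427643 [ 1.  -1.1 -1.3]
brass [(array([258.8, 245.1]), [18, 117, 12, 17], np.int32(172))]
0 shoulder [259. 198.] tip [259. 183.] foot [259. 428.]
30 shoulder [259. 209.] tip [259. 198.] foot [259. 339.]
45 shoulder [259. 218.] tip [259. 210.] foot [259. 299.]
60 shoulder [259. 229.] tip [259. 226.] foot [259. 261.]
75 shoulder [259. 241.] tip [259. 243.] foot [259. 224.]
90 shoulder [259. 253.] tip [259. 260.] foot [259. 189.]
105 shoulder [259. 263.] tip [259. 274.] foot [259. 153.]
120 shoulder [259. 271.] tip [259. 285.] foot [259. 117.]
120 [214 216 218 218 218 220 220 210 205 219 219 204 216 220 220 206]
128 [206 207 209 210 212 186 178 179 181 183 182  99 140 176 178 179]
136 [162 162 164 164 168 172 175 177 177 173 128 169 174 174 176 179]
144 [161 164 166 169 171 169 165 163 132 162 164 170 172 170 168 166]
152 [169 170 165 163  74  90  98 103 104 103  98 115 166 166 166 166]
160 [158 154 152  64  79  91  99 104 103 103  99  86 156 163 165 165]
168 [168 167 167  67  84  93  99 103 104 103  98  90 118 152 154 155]
176 [157 169 172  72  87  96 100 103 103 103  99  91 122 117 123 142]
184 [173 147  69  77  90  96  99 103 104 103  99  92  77 172 174 110]
192 [193 130  91  82  93  97 102 103 103 103 101  93  83 159 171 169]
200 [132  84  82  85  93  97 100 105 102 102 100  94  87 177 195 195]
208 [ 97  97  81  89  95  99 102 103 102 102 101  95  88  74  84  96]
216 [ 92  92  59  35  85  98  94  89  90 101  90  49  16  59  93  87]
224 [ 71  19  11  15  53  81 102 104 102  95  65  23   7   8  13  65]
```

```bash
python3 -c "
from h import *
o=get_obs();d,_=load('w6');M=R.from_euler('xyz',o['ee_rot'],degrees=True).as_matrix()
for th in(85,90,95):
  for r in(.008,.012,.016,.020):
    t=np.radians(th);e=np.array([np.cos(t),0,-np.sin(t)]);q=np.array([np.sin(t),0,np.cos(t)])
    f=lambda L,w:round(proj(d,o['position']+M@(np.array([0,0,.012])+L*e+w*q))[1],1)
    print(th,r,'stud base near',f(r,.003),'tip far edge',f(r+.008,-.003),'foot near',f(r-.15,.007),'shoulder far',f(r,-.007))
"
```

```text
85 0.008 stud base near 235.6 tip far edge 251.4 foot near 191.0 shoulder far 254.1
85 0.012 stud base near 237.7 tip far edge 253.9 foot near 191.6 shoulder far 256.5
85 0.016 stud base near 239.8 tip far edge 256.6 foot near 192.1 shoulder far 259.1
85 0.02 stud base near 242.0 tip far edge 259.3 foot near 192.7 shoulder far 261.8
90 0.008 stud base near 237.1 tip far edge 253.9 foot near 178.4 shoulder far 254.9
90 0.012 stud base near 239.8 tip far edge 257.1 foot near 179.1 shoulder far 258.0
90 0.016 stud base near 242.7 tip far edge 260.5 foot near 179.9 shoulder far 261.3
90 0.02 stud base near 245.6 tip far edge 264.0 foot near 180.7 shoulder far 264.6
95 0.008 stud base near 238.5 tip far edge 256.2 foot near 165.7 shoulder far 255.6
95 0.012 stud base near 241.9 tip far edge 260.1 foot near 166.7 shoulder far 259.3
95 0.016 stud base near 245.4 tip far edge 264.2 foot near 167.7 shoulder far 263.2
95 0.02 stud base near 249.2 tip far edge 268.5 foot near 168.7 shoulder far 267.2
```

Emit:
drive_tool --moves "0 0 0 0 0; 0 0 0 -20 1.8; 0 0 0 -40 1.9; 0 0 0 -40 0; 0 0 0 -20 0; 0 0 0 0 0; 0 0 0 0 0; 0 0 0 0 0" --squeeze 20

```text
t: 8.8
position: [0.6078, 0.0951, 0.2813]
ee_rot: [-179.7, -0.0, 102.2]
ft_force: [0.5, -0.8, -1.3]
finger_gap: 0.0121
gripper_force: 20.0
```

```bash
cat >> h.py <<'E'
from scipy.optimize import least_squares
def rows(c,o,th,r,a=.012):
    M=R.from_euler('xyz',o['ee_rot'],degrees=True).as_matrix()
    t=np.radians(th);e=np.array([np.cos(t),0,-np.sin(t)]);q=np.array([np.sin(t),0,np.cos(t)])
    f=lambda L,w:proj(c,o['position']+M@(np.array([0,0,a])+L*e+w*q))[1]
    return np.array([f(r,.003),f(r+.008,-.003),f(r-.15,.007)])
def fit(name):
    o,c,im=look(name);h=cv2.cvtColor(im,cv2.COLOR_RGB2HSV);g=im.mean(2)
    m=cv2.inRange(h,(5,110,40),(28,255,255));m[:150]=0;m[275:]=0;m[:,:240]=0;m[:,278:]=0
    v,u=np.nonzero(m);b=(v.min(),v.max())
    col=np.array([np.std(g[k,256:263]) for k in range(384)]);ok=(np.abs(g[:,254:264]-103).max(1)<22)
    k=205
    while k>60 and ok[k]:k-=1
    meas=np.array([b[0],b[1]+1,k+1]);print(o['t'],np.round(o['position'],4),np.round(o['ee_rot'],1),o['finger_gap'],'rows',meas,'u',u.mean())
    s=least_squares(lambda x:rows(c,o,x[0]*90,x[1]/50)-meas,[1.1,.3]);print('tilt',s.x[0]*90,'r',s.x[1]/50,'res',s.fun)
E
python3 -c "
from h import *
fit('w7')
g=load('w7')[1].mean(2)
for v in range(110,230,8):print(v,g[v,244:276:3].astype(int))"
```

```text
8.8 [0.6078 0.0951 0.2813] [-179.7   -0.   102.2] 0.012053981795397142 rows [237 254 147] u 258.8150289017341
tilt 101.84270010115345 r 0.004032774464875854 res [-0.58578188  0.51737053  0.0180499 ]
110 [208 213 212 210 210 212 213 215 215 202 212]
118 [144 211 212 215 215 215 215 184 183 182 149]
126 [167 168 170 173 175 175 177 156 172 175 177]
134 [157 153 156 165 170 165 135 170 171 167 160]
142 [156 161 167 164 156 145 162 162 165 163 161]
150 [165 161 151  81  97 103 101 105 158 162 166]
158 [164 166 166  86  97 103 100  91 113 148 151]
166 [198 202 105  90  98 102 100  91 161 137  69]
174 [205 202  81  90  97 101 101  93 153 202 198]
182 [186 190  78  92  98 101 101  93  96 191 169]
190 [177 152  81  93  99 101 100  94  78 185 180]
198 [137  79  85  94  98 101 100  95  84 176 182]
206 [ 89  88  87  95 100 101 100  96  85  88  91]
214 [82 83 55 26 76 72 73 21 77 85 92]
222 [80 55 11 11 24 29 14 15  7 32 66]
```

Emit:
drive_tool --moves "0 2 -15 0 0; 0 4 -35 0 0; 0 4 -40 0 0; 0 4 -33 0 0; 0 2 -10 20 0; 0 0 0 30 0; 0 0 0 10 0; 0 0 0 0 0"

```text
t: 9.65
position: [0.4737, 0.0827, 0.221]
ee_rot: [-179.6, -0.1, 102.2]
ft_force: [-0.4, 0.5, -1.0]
finger_gap: 0.0122
gripper_force: 20.0
```

```bash
cat >> h.py <<'E'
O=np.array([.460,.1513,0]);_a=np.radians(102.2);U=np.array([np.cos(_a),np.sin(_a),0]);N=np.array([-U[1],U[0],0])
def rest(p):
    d=np.asarray(p)-O;return np.round(np.array([d@U,d@N,d[2]])*1000,1)
def foot(o,th,r,a=.012):
    M=R.from_euler('xyz',o['ee_rot'],degrees=True).as_matrix();t=np.radians(th)
    return o['position']+M@(np.array([0,0,a])+(r-.15)*np.array([np.cos(t),0,-np.sin(t)]))
E
python3 -c "
from h import *
fit('w8');o=get_obs();print(rest(o['position']),rest(foot(o,101.8,.004)),o['ft_force'],o['joints'])
im=load('w8')[1];cv2.imwrite('pics/w8b.png',cv2.resize(im[:260,120:400,::-1],(800,743))[:600])"
```

```text
9.65 [0.4737 0.0827 0.221 ] [-1.796e+02 -1.000e-01  1.022e+02] 0.012236667801233548 rows [237 254 124] u 258.8150289017341
tilt 110.40310805906856 r 0.0026568443936665553 res [-0.87804104  0.80008052  0.01427313]
[-70.3  -0.3 222.8] [-40.3   0.1  67.9] [ 0.26654925 -0.1748117  -1.05742183] [-4.27508362e-01  5.02932947e-01  1.00782505e+02  2.09638779e-03
  7.88896966e+01 -1.26212583e+01]
```

View pics/w8b.png

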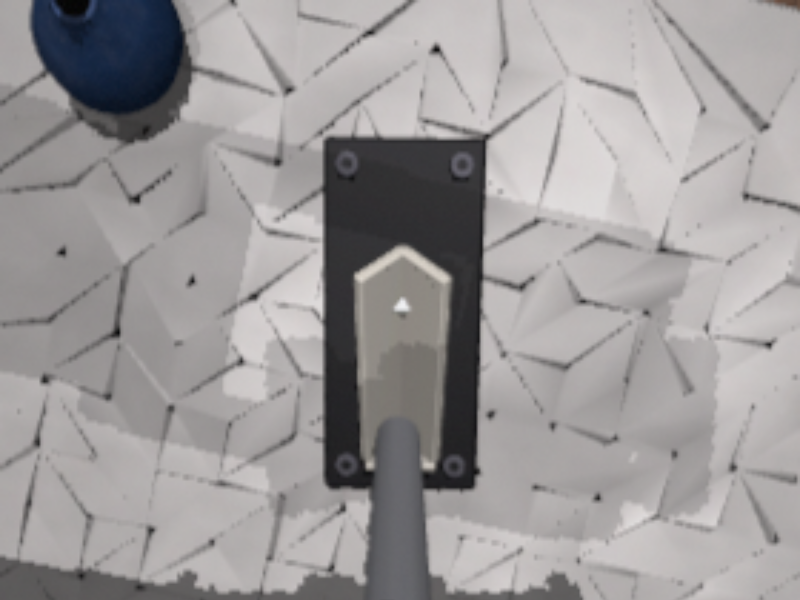

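The wrist crop shows the post on the trough's centre line. Its foot is at (398,420), over the low part of the V near the stop, and the tilt is still 102°. I'll go down until it touches.

Emit:
drive_tool --moves "0 0 0 15 0; 0 0 0 7 0; 0 0 0 2 0; 0 0 0 2 0; 0 0 0 0 0"

```text
t: 10.2
position: [0.4762, 0.0827, 0.1984]
ee_rot: [180.0, 0.0, 102.2]
ft_force: [-0.7, 0.6, -1.5]
finger_gap: 0.0121
gripper_force: 20.0
```

Emit:
drive_tool --moves "0 0 -1 2 0; 0 0 0 2 0; 0 0 0 1 0; 0 0 0 0 0"

```text
t: 10.6
position: [0.4747, 0.0825, 0.1928]
ee_rot: [-180.0, -0.0, 102.2]
ft_force: [0.1, 0.4, -1.9]
finger_gap: 0.0121
gripper_force: 20.0
```

Emit:
drive_tool --moves "0 0 0 2 0; 0 0 0 2 0; 0 0 0 1 0; 0 0 0 0 0"

```text
t: 11.0
position: [0.4746, 0.0825, 0.1877]
ee_rot: [-180.0, -0.0, 102.2]
ft_force: [-0.2, 0.2, -1.8]
finger_gap: 0.012
gripper_force: 20.0
```

```bash
python3 -c "
from h import *
fit('w9');o=get_obs();print(rest(o['position']),rest(foot(o,101.8,.004)),o['ft_force'],o['moment'])
g=load('w9')[1].mean(2)
for v in range(100,200,6):print(v,g[v,240:280:3].astype(int))"
```

```text
11.0 [0.4746 0.0825 0.1877] [-180.    -0.   102.2] 0.012034048040403866 rows [237 254 124] u 258.74857142857144
tilt 110.40389108145752 r 0.0026385411789814467 res [-0.87805973  0.80009279  0.01428778]
[-70.4   0.2 187.8] [-40.5   0.2  32.9] [ 0.71613574  0.07474198 -1.64825783] [-0.00277994 -0.10167332  0.03863714]
100 [119 145 137 138 136 136 134 134 134 136 135 133 126  43]
106 [124 148 138 137 137 146 220 197 134 135 136 138 118  43]
112 [108 150 138 138 136 135 135 135 136 135 136 147 112  41]
118 [ 57 158 138 137 136 136 134 135 135 135 136 135  76  42]
124 [ 48 159 137 137 119 118 115 112 113 125 113 131  70  40]
130 [ 39 157 131 119 118 119 114 113 113 112 113 128  46  38]
136 [ 37 147 124 120 118 118 115 112 113 112 113 126  37  38]
142 [ 34 117 119 120 118 118 115 113 113 113 114 122  37  38]
148 [ 36 116 120 119 114  93 103 103 100 113 112 116  36  35]
154 [ 33 109 119 119  75  94 104 103  97 107 114  98  35  34]
160 [ 33 103 120 118  81  97 105 104  97  99 124  66  32  33]
166 [ 81  26 189 189  83  97 103 105  98 100 188  32  71  33]
172 [ 31  32  32  17  87  98 104 103  98  81  33  33  32  32]
178 [158 158 159  64  89  97 104 103 100  84 162 158 158 157]
184 [187 188 187 101  92  99 104 102  98  88 155 156 155 155]
190 [183 177 188  81  94  99 103 103  98  90 172 183 184 169]
196 [180 182 141  80  95 100 104 103 100  88 170 185 185 180]
```

```bash
python3 -c "
from h import *
d,im=load('w9')
P=lambda x,y,z:np.round(proj(d,O+U*x/1e3+N*y/1e3+[0,0,z/1e3]),1)
e=np.array([-1.4,0,1.4])
print('lip low',P(-51.4,12,33.4),P(-51.4,-12,33.4),'lip high',P(9.4,12,94.2),P(9.4,-12,94.2),'V bottom low',P(-43,0,25),'high',P(17.8,0,85.8))
print('plate low corners',P(-65,30,8),P(-65,-30,8),'high',P(65,30,8),P(65,-30,8))
g=im.mean(2).astype(int)
for v in (60,66,72,78,84,90,96,102,120,150,158,162,164,168,170):print(v,g[v,228:292:2])"
```

```text
lip low [246.6 165.9] [271.9 165.9] lip high [243.  95.] [275.8  95. ] V bottom low [259.3 156. ] high [259.4  84.1]
plate low corners [230.1 175.5] [288.3 175.5] high [227.5  39.5] [291.1  39.5]
60 [40 44 46 46 46 48 47 48 47 46 46 47 47 48 49 47 47 47 48 49 49 50 48 52
 53 56 56 56 56 56 57 96]
66 [102  43  44  45  45  45  46  46  45  46  47  47  47  47  47  48  47  48
  47  47  48  48  48  49  50  50  50  49  49  48  48 123]
72 [101  44  44  44  45  43  45  46  45  45  44  46  46  46  47  47  46  46
  46  48  47  48  48  47  48  47  46  47  48  46  44 139]
78 [106  48  51  51  48  49  45  45  45  45  44  46  46  45  44  46  46  46
  47  46  46  47  46  48  47  47  47  48  47  47  39 164]
84 [114  47  49  50  50  51  51  50  52  50  52  53 127 170 175 165 177 174
 155  75  46  46  47  47  46  46  45  46  45  46  34 133]
90 [118  47  49  49  50  50  49 126 193 203 208 172 137 135 135 134 133 134
 121 156 188 190 174 106  45  45  46  45  45  46  28 168]
96 [124  48  47  50  49  49 125 157 137 137 137 137 136 135 135 135 133 134
 134 135 134 121 135 147 141  72  45  44  45  45  28 173
[... 381 characters left out ...]
  34  36  34  27 150 165]
158 [133  30  35  34  35  34  34  46 122 121 119  85  79  92 100 105 104 103
  98  85 113 118 119  43  34  34  34  34  33  24 156 164]
162 [138  29  34  37  68  68  39  38 118 120 118 133  82  93 100 103 104 104
  98  85 111 128 123  36  34  59  47  32  34  24 156 167]
164 [138  31  33  77  68  73  78  32 127 109 172 146  83  94 100 103 104 103
  98  89 134 129 106  28  83  78  85  53  32  21 164 167]
168 [117  30  30  64  69  68  70  34  42 101 103  79  85  95 100 103 103 102
  99  89 115 121  35  33  79  53  70  59  31  22 117 168]
170 [159  30  29  31  54  49  31  32  24  23  13  50  86  96  99 103 104 102
  98  90  39  30  30  31  53  63  60  34  31  37 145 167]
```

Emit:
drive_tool --moves "0 0 0 2 0; 0 0 0 2 0; 0 0 0 1 0; 0 0 0 0 0"

```text
t: 11.45
position: [0.4746, 0.0824, 0.1827]
ee_rot: [-180.0, 0.0, 102.2]
ft_force: [-0.2, -0.3, -0.8]
finger_gap: 0.0124
gripper_force: 20.0
```

Emit:
drive_tool --moves "0 0 0 2 0; 0 0 0 2 0; 0 0 0 1 0; 0 0 0 0 0"

```text
t: 11.85
position: [0.4765, 0.0818, 0.1801]
ee_rot: [179.8, 0.1, 102.2]
ft_force: [-2.0, -2.1, 7.1]
finger_gap: 0.0122
gripper_force: 20.2
```

```bash
python3 -c "
from h import *
fit('w10');o=get_obs();print(o['ft_force'],o['moment'])
g=load('w10')[1].mean(2)
for v in range(112,180,5):print(v,g[v,240:280:2].astype(int))"
```

```text
11.85 [0.4765 0.0818 0.1801] [1.798e+02 1.000e-01 1.022e+02] 0.012156360289711244 rows [237 255 124] u 259.1744186046512
tilt 110.47364973310772 r 0.003050185998034001 res [-0.37889684  0.3453804   0.00591744]
[-1.10531689 -2.1235588   7.68477659] [-0.50453905  0.31120513  0.02334788]
112 [149 138 138 137 136 136 135 135 136 134 135 135 136 135 137 136 126  82
  41  41]
117 [152 138 137 137 135 136 136 136 136 136 136 135 135 136 136 122 124  75
  40  41]
122 [159 138 137 136 136 135 135 125 124 133 135 128 125 136 137 123 123  58
  40  41]
127 [160 139 123 119 118 118 118 117 114 113 112 114 113 113 114 131 120  44
  39  40]
132 [158 139 119 118 119 118 118 118 113 113 113 113 113 113 114 131 125  38
  39  38]
137 [146 141 137 119 119 119 118 117 113 114 113 114 113 114 115 127  98  37
  39  38]
142 [117 122 120 118 118 119 117 118 113 113 113 113 114 113 114 126  74  36
  37  35]
147 [116 123 119 119 118 112  98 104 104 104 107 113 114 114 114 125  69  35
  35  36]
152 [110 124 119 118  88  87  97 103 105 102  99  88 111 114 117 122  51  35
  36  35]
157 [103 125 120 119  74  88  97 102 104 104 101  93 108 115 128 117  34  35
  33  34]
162 [108 131 119 146  93  89  96 102 104 103 101  94  90 114 132 120  33  51
  72  65]
167 [ 31 139 154 142  74  89  96 102 104 103 102  95  79 171 168  33  35  76
  36  52]
172 [ 32  31  30  17  72  89  97 101 104 104 102  96  86  37  31  31  32  32
  31  32]
177 [158 158 159 159  77  91  98 101 103 103 102  97  90 140 162 155 158 158
 158 157]
```

```bash
python3 -c "
from h import *
d,im=load('w9');o=dict(position=np.array([.4746,.0825,.1877]),ee_rot=np.array([180,0,102.2]))
M=R.from_euler('xyz',o['ee_rot'],degrees=True).as_matrix()
def res(x):
    t=np.radians(x[0]);e=np.array([np.cos(t),0,-np.sin(t)]);q=np.array([np.sin(t),0,np.cos(t)])
    B=np.array([x[2]/1e3,0,.012]);r=x[1]/1e3
    f=lambda L,w:proj(d,o['position']+M@(B+L*e+w*q))[1]
    F=(B+(r-.15)*e)*1e3
    return np.array([f(r,.003)-237,f(r+.008,-.003)-254.5,f(r-.15,.007)-147,((181-F[2])-(-70.4+F[0]+79.3))*1.5])
s=least_squares(res,[100,10,3]);x=s.x;t=np.radians(x[0]);e=np.array([np.cos(t),0,-np.sin(t)])
print(x,s.fun,'foot in tool',np.array([x[2],0,12])+(x[1]-150)*e,'shoulder',np.array([x[2],0,12])+x[1]*e)"
```

```text
[100.08476492  18.76636712   7.9763149 ] [-1.08048006  1.04527001  0.1539062  -0.09302381] foot in tool [ 30.95597207   0.         141.2060438 ] shoulder [ 4.69023134  0.         -6.47642254]
```

Emit:
drive_tool --moves "0 5 0 -3 0; 0 7 0 -1 0; 0 8 0 0 0; 0 11 0 1 0; 0 11 0 2 0; 0 0 0 0 0" --squeeze 10

```text
t: 12.5
position: [0.4651, 0.1252, 0.1783]
ee_rot: [-179.9, -0.1, 102.3]
ft_force: [-0.1, -0.6, 1.1]
finger_gap: 0.0124
gripper_force: 10.0
```

```bash
python3 -c "
from h import *
fit('w11');o=get_obs();print(rest(o['position']),np.round(o['ft_force'],1),np.round(o['moment'],2))
tilt(calibration('wrist'),o,.019)
g=load('w11')[1].mean(2)
for v in range(130,250,6):print(v,g[v,240:280:2].astype(int))"
```

```text
12.5 [0.4651 0.1252 0.1783] [-1.799e+02 -1.000e-01  1.023e+02] 0.012393988990966772 rows [232 246 206] u 258.92857142857144
tilt 78.92238409736115 r 0.001596470192298739 res [ 0.1484352  -0.10925624 -0.00893433]
[-27.2   0.5 178.3] [-0.5 -0.5  0.6] [ 0.02 -0.04  0.02]
0 shoulder [259. 204.] tip [259. 189.] foot [259. 432.]
30 shoulder [259. 213.] tip [259. 202.] foot [259. 341.]
45 shoulder [259. 221.] tip [259. 213.] foot [259. 300.]
60 shoulder [259. 231.] tip [259. 227.] foot [259. 261.]
75 shoulder [259. 241.] tip [259. 242.] foot [259. 224.]
90 shoulder [259. 251.] tip [259. 257.] foot [259. 188.]
105 shoulder [259. 259.] tip [259. 270.] foot [259. 152.]
120 shoulder [259. 266.] tip [259. 280.] foot [259. 115.]
130 [49 48 50 45 50 51 49 43 43 43 43 43 42 43 44 43 43 42 43 42]
136 [40 40 40 41 42 41 41 41 41 42 41 42 41 42 42 40 42 42 42 43]
142 [ 40  39  41  40  41  39  46  69 160 177 185 160  84  42  41  41  40  42
  42  43]
148 [ 38  38  38  60 166 180 187 155 121 120 114 111 149 181 178 151  60  40
  40  40]
154 [143 183 188 151 122 121 121 121 122 121 114 114 114 115 115 110
[... 560 characters left out ...]
2 122 120 120 120 119 126 115 115 115 115 116 117 133 100
  36  34]
202 [ 37  40 135 133 130 138  91  63  63  66  65  66  76 115 116 117 128  68
  34  38]
208 [ 50  19  99 122  99  77  61  63  64  66  65  69  66  76  98  97  96  31
  45  51]
214 [ 18  18  35 117 118  64  62  61  63  65  65  66  59  59 108 117  39  18
  34  44]
220 [96 93 93 97 74 49 33 18 20 22 27 19 25 28 56 92 96 72 78 85]
226 [ 92  91  62  16  43  96 161 186 217 219 218 213 196  73  65  23  11  63
  69  69]
232 [ 88  91  32 129 103  84  84  80 119  48  49 121 122  84  83  76  46  48
  68  69]
238 [69 69  9 37 83 83 83 61 62 63 61 62 61 82 85 81 24 13 68 69]
244 [69 40 14 11 65 77 83 76 60 61 61 65 81 84 76 48 13 13 60 69]
```

Emit:
drive_tool --moves "0 10 0 3 0; 0 10 0 4 0; 0 9 0 5 0; 0 9 0 6 0; 0 9 0 7 0; 0 8 0 7 0; 0 0 0 0 0"

```text
t: 13.25
position: [0.4534, 0.1793, 0.146]
ee_rot: [-179.9, -0.1, 102.3]
ft_force: [-1.8, 4.1, 4.5]
finger_gap: 0.0123
gripper_force: 10.0
```

```bash
python3 -c "
from h import *
o,c,im=look('w12');print(rest(o['position']),np.round(o['ft_force'],1),np.round(o['moment'],2))
P=lambda x,y,z:np.round(proj(c,O+U*x/1e3+N*y/1e3+[0,0,z/1e3]),1)
print('seated: shoulder',P(56,0,138),'tip',P(61.7,0,143.7),'foot',P(-50,0,32))
cv2.imwrite('pics/w12b.png',cv2.resize(im[90:340,130:390,::-1],(624,600)))"
```

```text
[ 28.8   0.5 146. ] [-1.8  4.1  4.5] [0.72 0.07 0.03]
seated: shoulder [260.3 190.2] tip [260.3 181.4] foot [259.5 280.9]
```

View pics/w12b.png

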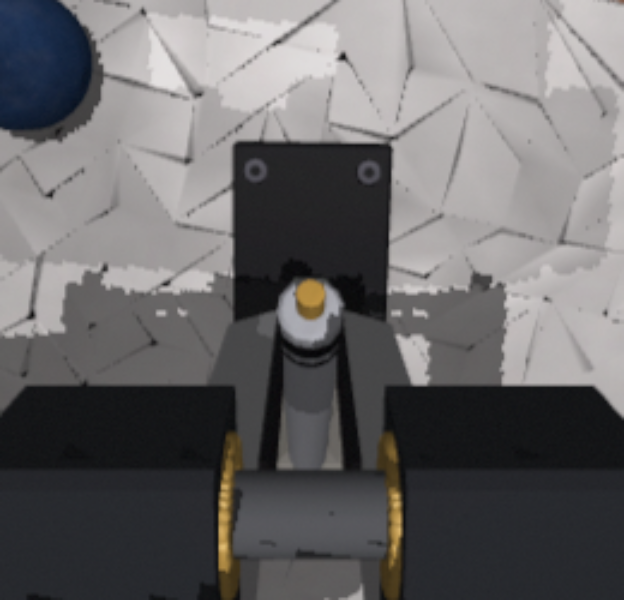

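The post is in the trough at about 50°, with the stud at row 211, column 259. I'll finish the arc, then push it along the trough against the stop.

Emit:
drive_tool --moves "0 4 0 5 0; 0 4 0 5 0; 0 0 0 2 0; 0 -2 0 2 0; 0 -2 0 2 0; 0 0 0 0 0"

```text
t: 13.9
position: [0.4539, 0.1823, 0.1326]
ee_rot: [179.9, -0.1, 102.2]
ft_force: [-3.9, 3.9, 11.6]
finger_gap: 0.0122
gripper_force: 10.0
```

```bash
cat >> h.py <<'E'
def seat(name):
    o,c,im=look(name);print(o['t'],rest(o['position']),np.round(o['ft_force'],1),np.round(o['moment'],2),o['finger_gap'])
    P=lambda x,y,z:np.round(proj(c,O+U*x/1e3+N*y/1e3+[0,0,z/1e3]),1)
    print('seated: shoulder',P(56,0,138),'tip',P(61.7,0,143.7),'mid stud',P(58.8,0,140.8))
    h=cv2.cvtColor(im,cv2.COLOR_RGB2HSV);m=cv2.inRange(h,(8,110,60),(28,255,255));p=P(58.8,0,140.8).astype(int)
    k=np.zeros_like(m);k[max(p[1]-40,0):p[1]+40,p[0]-22:p[0]+22]=1;m*=k
    n,_,st,ce=cv2.connectedComponentsWithStats(m)
    print('brass',[(np.round(ce[i],1),st[i].tolist()) for i in range(1,n) if st[i][4]>15])
    return c,im
E
python3 -c "
from h import *
seat('w13')"
```

```text
13.9 [ 31.6  -0.6 132.6] [-3.9  3.9 11.6] [ 0.84  0.72 -0.01] 0.012232297196902562
seated: shoulder [258.  201.8] tip [258.  192.8] mid stud [258.  197.4]
brass [(array([259.9, 195.2]), [254, 187, 13, 18, 190])]
```

Emit:
drive_tool --moves "40 0 0 0 0; 40 0 0 0 0; 40 0 0 0 0; 40 0 0 0 0; 40 0 0 0 0; 40 0 0 0 0"

```text
t: 14.55
position: [0.4534, 0.181, 0.1307]
ee_rot: [-180.0, 0.0, 102.2]
ft_force: [-0.7, -0.5, -1.1]
finger_gap: 0.0399
gripper_force: 0.0
```

```bash
python3 -c "
from h import *
seat('w14')"
```

```text
14.55 [ 30.5   0.2 130.7] [-0.7 -0.5 -1.1] [-0.06 -0.09  0.03] 0.03993612023166477
seated: shoulder [259.5 200.5] tip [259.6 191.4] mid stud [259.6 196.1]
brass [(array([259.5, 192.8]), [254, 184, 12, 19, 204])]
```

```bash
python3 -c "
from h import *
d,im=load('w14')
P=lambda x,z:proj(d,O+U*x/1e3+[0,0,z/1e3])[1]
for th in(43,45,47):
 for s in(0,2,4):
  t=np.radians(th);e=np.array([np.cos(t),np.sin(t)]);q=np.array([-e[1],e[0]]);F=np.array([-50,32])+s*np.array([.707,.707])
  print(th,s,[round(P(*(F+e*L+q*w)),1) for L,w in((150,3),(150,-3),(158,3),(158,-3),(150,7),(150,-7))])
g=im.mean(2).astype(int)
for v in range(168,226,4):print(v,g[v,240:280:3])"
```

```text
43 0 [np.float64(196.4), np.float64(186.1), np.float64(186.7), np.float64(176.2), np.float64(203.4), np.float64(179.5)]
43 2 [np.float64(194.1), np.float64(183.8), np.float64(184.2), np.float64(173.7), np.float64(201.2), np.float64(177.2)]
43 4 [np.float64(191.9), np.float64(181.5), np.float64(181.8), np.float64(171.2), np.float64(199.0), np.float64(174.8)]
45 0 [np.float64(205.9), np.float64(195.0), np.float64(196.9), np.float64(185.8), np.float64(213.3), np.float64(188.0)]
45 2 [np.float64(203.7), np.float64(192.8), np.float64(194.6), np.float64(183.4), np.float64(211.2), np.float64(185.7)]
45 4 [np.float64(201.5), np.float64(190.5), np.float64(192.2), np.float64(180.9), np.float64(209.1), np.float64(183.4)]
47 0 [np.float64(215.9), np.float64(204.4), np.float64(207.8), np.float64(196.0), np.float64(223.8), np.float64(197.1)]
47 2 [np.float64(213.8), np.float64(202.3), np.float64(205.6), np.float64(193.7), np.float64(221.7), np.float64(194.8)]
47 4 [np.float64(211.7), np.float64(200.1), np.float64(203.2), np.float64(191.2), np.float64(219.7), np.float64(192.6)]
168 [37 38 37 38 38 37 38 38 39 36 38 38 38 43]
172 [36 38 37 37 37 38 37 38 36 38 36 38 37 39]
176 [36 37 35 37 37 37 38 37 38 36 36 35 36 36]
180 [36 35 36 37 36 35 35 37 35 36 36 38 39 37]
184 [34 34 35 35 36 35 87 93 36 36 36 36 35 36]
188 [ 35  35  36  35  35 126 126 127 126  42  35  36  36  36]
192 [ 34  35  35 115 168 117 128 128 128 160 116  35  35  36]
196 [ 33  35 104 168 169  81  94 101  88 166 169  84  36  36]
200 [ 34  35 134 169 168  89  95  99  90 169 170 140  34  35]
204 [ 34  34 110 164 169 170 167 166 168 171 172 103  28  33]
208 [ 31  34  52 124 179 175 169 173 181 182 131  50  15  13]
212 [ 32  36  15  89 117 105 120 149 131 128  78  11  12  14]
216 [ 20  21  41  17  31  85 103 116  80  23  15  18   9  14]
220 [19 21 29 87 19 16 19 17 18 45 87 13 12 16]
224 [ 21  18  51  47  90 123 127 132 128  81  87  12  13  13]
```

The post is seated: the brass spans rows 184–203 against a predicted 186–206. Now I'll regrip it lower and centred on the pads, then lift it straight out.

Emit:
drive_tool --moves "40 5 0 5 0; 40 0.5 0 7 0; 40 0 0 0.5 0; 0 0 0 0 0; 0 0 0 0 0; 0 0 0 0 0; 0 0 0 0 0; 0 0 0 0 0" --squeeze 25

```text
t: 15.4
position: [0.4522, 0.1866, 0.1186]
ee_rot: [-180.0, -0.0, 102.2]
ft_force: [-1.1, 0.7, 1.2]
finger_gap: 0.0123
gripper_force: 25.0
```

Emit:
drive_tool --moves "0 0 0 0 0; 0 0 0 -10 0; 0 0 0 -30 0; 0 0 0 -45 0; 0 0 0 -45 0; 0 0 0 -30 0; 0 0 0 0 0; 0 0 0 0 0"

```text
t: 16.2
position: [0.4523, 0.1866, 0.2786]
ee_rot: [179.9, 0.0, 102.2]
ft_force: [-0.4, -0.2, -1.6]
finger_gap: 0.0124
gripper_force: 25.0
```

```bash
python3 -c "
from h import *
fit('w15');o=get_obs();print(rest(o['position']),np.round(o['ft_force'],1))
d,im=load('w15')
print('pred45 r28 a0',rows(d,o,45,.028,0.))
g=im.mean(2).astype(int)
for v in range(150,300,5):print(v,g[v,240:280:3])"
```

```text
16.2 [0.4523 0.1866 0.2786] [179.9   0.  102.2] 0.012434667219334007 rows [203 222 206] u 258.9861111111111
tilt 77.22103480468198 r -0.21073204634418993 res [ 8.1012736  -5.32172813 -2.31108389]
[ 36.1   1.  277. ] [-0.1  0.6 -1.5]
pred45 r28 a0 [212.96257153 216.27975531 295.25625528]
150 [62 78 40 39 42 41 41 42 42 41 42 53 70 42]
155 [69 84 43 42 41 40 41 42 41 40 41 85 75 42]
160 [40 39 42 40 38 41 40 40 40 40 40 41 41 42]
165 [38 39 38 39 40 39 39 38 39 40 39 40 39 40]
170 [38 38 39 39 39 39 40 39 40 39 40 39 40 39]
175 [45 47 47 47 46 47 46 43 44 47 47 39 39 38]
180 [45 45 46 45 45 45 37 37 38 37 38 38 38 39]
185 [44 46 45 46 45 77 76 76 41 36 36 35 35 36]
190 [ 45  44  45  44  49 100  99 100  59  35  35  35  35  38]
195 [ 43  44  28  23  56 212 193 218  84  36  35  35  35  34]
200 [ 23  42  35 117 111 100 143 145 188 192  51  35  34  31]
205 [ 22  21 107 100  99 127 127 128 122  85  81  14  11  18]
210 [ 20  21 104 155 113 129 129 130 133 162 136  17  26  13]
215 [ 21  19 148 171 130  88  98 101  88 168 172 138  14  18]
220 [ 68  69 152 172 171  99  98  98 143 173 175 155  61  40]
225 [ 98  79 156 169 173 171 169 169 173 173 114  61  75  74]
230 [ 97  95  71 109 168 185 189 193 179 134  73  16  75  75]
235 [ 75  62  20  14  85 120 130 134 109  46  10  17  74  74]
240 [75 37 11 58 12 13 11 12 11 32 49 12 74 74]
245 [76 22 20 65 20 42 54 56 25 48 72 14 69 75]
250 [74 12 14 71 74 74 74 75 74 73 59 15 46 74]
255 [73 15 12 70 73 73 74 76 75 74 45 15 19 74]
260 [47 15 14 70 74 73 75 74 73 73 52 12 15 73]
265 [ 30  14  12  70  73  73  74  74  74  71 142  13  13  70]
270 [ 15  14  50  70  73  72  72  73  73  70 155  11  13  64]
275 [ 15  13  78  88  76  73  73  74  73  83 187  13  13  39]
280 [ 13  13  89  86  96  99 100  98  94  82 193  30  15  16]
285 [25 22 76 68 77 80 80 78 73 64 77 46 22 25]
290 [59 60 58 59 58 60 58 58 58 59 58 59 59 57]
295 [73 75 74 75 75 76 74 75 75 74 75 74 75 75]
```

Emit:
drive_tool --moves "0 -20 -1 0 0; 0 -40 -3 0 0; 0 -45 -3 0 0; 0 -45 -3 0 0; 0 -45 -3 0 0; 0 -45 -3 0 0; 0 -45 -3 0 0; 0 -45 -3 0 0"

```text
t: 17.05
position: [0.4989, -0.1418, 0.2752]
ee_rot: [-179.7, -0.2, 102.2]
ft_force: [0.8, 0.5, -1.4]
finger_gap: 0.0124
gripper_force: 25.0
```

Emit:
drive_tool --moves "0 -45 -3 0 0; 0 -40 -3 0 0; 0 -20 -2 0 0; 0 -10 0 0 0; 0 0 0 0 0; 0 0 0 0 0; 0 0 0 0 0"

```text
t: 17.75
position: [0.517, -0.253, 0.2784]
ee_rot: [-180.0, -0.0, 102.3]
ft_force: [-0.3, -0.2, -2.2]
finger_gap: 0.0123
gripper_force: 25.0
```

Emit:
drive_tool --moves "0 0 0 0 0; 0 0 0 0 0; 0 0 0 0 0; 0 0 0 0 0; 0 0 0 0 0; 0 0 0 0 0; 0 0 0 0 0" --squeeze 5

```text
t: 18.45
position: [0.517, -0.2548, 0.2784]
ee_rot: [-180.0, -0.0, 102.2]
ft_force: [0.4, 0.3, -1.2]
finger_gap: 0.0127
gripper_force: 5.0
```

```bash
python3 -c "
from h import *
fit('w16');o=get_obs();print(np.round(o['ft_force'],1),o['gripper_force'])
c=calibration('wrist');im=load('w16')[1]
for t in(45,60,70,80,90,100):print(t,rows(c,o,t,.028,0.).round())
print('holder rim',proj(c,[.51,-.176,.074]))
g=im.mean(2).astype(int)
for v in range(120,300,6):print(v,g[v,240:280:3])"
```

```text
18.45 [ 0.517  -0.2548  0.2784] [-180.    -0.   102.2] 0.012687212027815921 rows [204 223 206] u 258.6142857142857
tilt 77.28995583046277 r -0.19071466999176032 res [ 7.87346373 -5.21992086 -2.15783431]
[ 0.1  0.2 -1.6] 4.999909847974777
45 [214. 217. 296.]
60 [229. 240. 258.]
70 [240. 255. 233.]
80 [252. 271. 209.]
90 [263. 285. 185.]
100 [274. 297. 161.]
holder rim [268.20061256 102.99383997]
120 [201 199 198 150  30  15  17  15  18  18  17  16  19  51]
126 [198 198 200 198 170 114  81  81  48  16  18  44  50  50]
132 [200 196 194 202 202 200 198 197 194 194 198 172  66  38]
138 [198 196 192 187 182 180 183 188 194 197 196 150 208 207]
144 [206 209 211 211 107 184 189 195 194 190 176 207 208 208]
150 [200 180 177 176 179 184 189 186 186 200 202 204 203 203]
156 [185 184 184 183 188 188 192 196 194 196 194 195 198 197]
162 [176 148 124 162 189 191 195 196 198 199 189 186 193 195]
168 [224 228 188 223 223 224 226 208 187 207 213 195 192 191]
174 [224 225 211 221 201 220 221 222 224 225 227 203 190 188]
180 [219 162 221 222 215 210 209 211 215 222 225 186 198 200]
186 [217 176 207 215
[... 345 characters left out ...]
8  96]
222 [ 82  78  87 148 187 146 105 118 182 190 190 159  82  81]
228 [ 82  63  76  89 139 147 185 187 193 200 118  45  82  81]
234 [ 82  47  11  54  79  78  80 118 116 114  19  13  81  83]
240 [81 29 30 48 12 14 12 14 14 31 60 17 75 82]
246 [81 17 40 77 29 23 47 43 13 63 79 18 56 82]
252 [74 18 14 78 79 79 79 81 81 80 77 16 17 82]
258 [44 15 16 76 80 80 81 81 80 78 71 16 17 81]
264 [22 15 34 76 80 80 80 81 81 78 57 16 16 74]
270 [14 16 19 92 79 80 80 80 79 77 73 15 18 42]
276 [ 15  14  15  86 103 107 107 108 103  92 190  55  18  16]
282 [ 22  16  12  76 103 108 108 106 100  89  18  34  18  20]
288 [38 37 39 39 38 38 37 39 38 38 38 39 37 37]
294 [43 43 40 43 42 41 42 41 41 41 41 42 41 40]
```

Emit:
drive_tool --moves "0 0 0 0 0; 0 0 0 0 0; 0 0 0 0 0; 0 0 0 0 0" --squeeze 3.7

```text
t: 18.9
position: [0.517, -0.2547, 0.2784]
ee_rot: [180.0, -0.0, 102.2]
ft_force: [-0.0, 0.6, -0.7]
finger_gap: 0.0127
gripper_force: 3.7
```

```bash
cat >> h.py <<'E'
def brass(name,a=0.,r=.028):
    o,c,im=look(name);h=cv2.cvtColor(im,cv2.COLOR_RGB2HSV)
    m=cv2.inRange(h,(5,110,40),(28,255,255));m[:150]=0;m[275:]=0;m[:,:248]=0;m[:,270:]=0
    v,u=np.nonzero(m);g=im.mean(2)
    print(o['t'],np.round(o['position'],4),o['finger_gap'],o['gripper_force'],'brass',v.min(),v.max()+1,u.mean())
    return o,c,im
E
python3 -c "
from h import *
o,c,im=brass('w17');g=im.mean(2).astype(int)
for v in range(150,270,6):print(v,g[v,243:277:3])"
```

```text
18.9 [ 0.517  -0.2547  0.2784] 0.012700322093484996 3.699982725083828 brass 213 231 258.75773195876286
150 [180 177 175 179 184 189 187 186 199 203 204 203]
156 [184 184 183 188 189 192 196 195 195 194 195 198]
162 [147 124 162 190 191 196 197 197 198 189 185 193]
168 [227 199 223 223 224 226 209 186 207 213 195 191]
174 [224 210 221 200 221 221 223 224 225 227 193 191]
180 [162 221 222 216 210 208 212 216 222 225 186 198]
186 [177 208 215 215 218 218 208 218 220 193 180 177]
192 [211 213 213 186 217 215 216 217 216 185 175 174]
198 [115 114 114 115 194 169 211 173 205 175 177 175]
204 [114 114 113 115 115 113 115 114  86  72  75  72]
210 [117 117 115 115 115 113 115 114 113  82 142 101]
216 [115 116 141  94 146 146 146 156 179 121 165  74]
222 [ 81  85 142 115 148 148 150 146 193 198 141  82]
228 [ 77  88  90 141  87  94  97 123 198 126  87  81]
234 [ 47  85  89  91  89  88 153 199 199  89  46  81]
240 [27  7 57 81 84 88 88 83 79 18 16 75]
246 [18 39 40 26 13 12 12 14 62 52 13 49]
252 [19 14 76 77 77 72 80 78 77 71 19 15]
258 [17 15 75 77 78 79 79 79 77 55 16 18]
264 [15 41 77 77 78 78 79 78 76 64 16 19]
```

Emit:
drive_tool --moves "0 0 0 0 0; 0 0 0 0 0; 0 0 0 0 0; 0 0 0 0 0; 0 0 0 0 0" --squeeze 3

```text
t: 19.45
position: [0.517, -0.2547, 0.2784]
ee_rot: [-180.0, -0.0, 102.2]
ft_force: [0.2, 0.8, -1.4]
finger_gap: 0.0126
gripper_force: 3.0
```

```bash
python3 -c "
from h import *
o,c,im=brass('w18');g=im.mean(2).astype(int)
for t in(55,65,75,85,95,105):print(t,rows(c,o,t,.028,0.).round())
for v in range(150,270,6):print(v,g[v,243:277:3])"
```

```text
19.45 [ 0.517  -0.2547  0.2784] 0.012642839024950767 2.9999476298689842 brass 213 231 258.75773195876286
55 [224. 232. 271.]
65 [234. 247. 246.]
75 [246. 263. 221.]
85 [257. 278. 197.]
95 [268. 291. 173.]
105 [279. 302. 149.]
150 [180 177 175 180 185 188 187 186 200 202 203 203]
156 [184 183 183 189 188 192 196 195 195 194 195 197]
162 [147 124 171 189 191 196 197 198 198 190 186 194]
168 [228 209 222 222 224 226 208 186 208 213 195 192]
174 [224 212 221 200 221 221 223 224 225 226 192 190]
180 [161 221 221 216 210 208 212 215 221 224 186 197]
186 [175 208 215 216 219 219 209 218 220 193 180 176]
192 [210 214 214 186 217 216 217 217 215 186 175 175]
198 [115 114 113 115 190 170 211 174 206 176 175 175]
204 [114 114 113 114 114 114 116 114  85  72  74  72]
210 [117 118 115 115 114 112 115 114 113  82 143  90]
216 [116 117 142  95 146 145 147 156 178 121 164  77]
222 [ 81  86 142 115 149 148 150 145 193 196 140  82]
228 [ 76  87  90 142  87  95  96 107 197 127  87  81]
234 [ 49  86  88  90  88  89 152 199 198  90  47  80]
240 [25 13 58 82 84 88 89 82 80 19 16 75]
246 [19 40 41 28 13 13 14 12 62 52 19 49]
252 [18 16 76 78 76 69 79 78 78 71 16 18]
258 [16 16 75 77 77 78 79 78 76 56 15 14]
264 [17 41 76 77 78 79 80 78 76 63 18 14]
```

Emit:
drive_tool --moves "0 0 0 -30 0; 0 0 0 -15 0; 0 0 0 -8 0; 0 0 0 -2 0; 0 0 0 0 0; 0 0 0 0 0" --squeeze 3

```text
t: 20.1
position: [0.5166, -0.2544, 0.3322]
ee_rot: [-179.9, -0.1, 102.2]
ft_force: [1.4, -0.6, -1.3]
finger_gap: 0.0129
gripper_force: 3.0
```

```bash
python3 -c "
from h import *
o,c,im=brass('w19');g=im.mean(2).astype(int)
for v in range(150,270,6):print(v,g[v,243:277:3])"
```

```text
20.1 [ 0.5166 -0.2544  0.3322] 0.012892405013259865 2.9999762400984764 brass 236 250 258.83941605839414
150 [185 182 181 180 188 188 190 198 196 196 197 198]
156 [154 166 177 223 216 227 220 226 220 198 194 193]
162 [225 228 221 223 223 225 227 203 218 225 192 194]
168 [225 218 221 221 218 220 222 224 225 227 195 166]
174 [219 122 222 218 209 205 211 216 222 188 187 201]
180 [217 210 197 216 218 219 218 219 220 219 197 211]
186 [154 216 214 215 201 215 216 217 214 215 216 214]
192 [202 213 212 213 214 182 196 204 216 214 213 195]
198 [116 116 212 211 114 168 117 176 113 221 197  77]
204 [114 115 118 115 114 109 111 113 110 110 111  76]
210 [117 115 115 112 112  99  93 106 112 106  75  54]
216 [114 116 115 115 114 114 114 106 115 196  86  86]
222 [ 81  65 114 115 114 114 115 115 115  70  66  81]
228 [ 80  17 113  70  80 147 123  85 104  59  16  81]
234 [ 48  69  99 102 103 102 104 103 242  90  25  81]
240 [ 35  98 103  85  76  76  76  75 101 104  87  74]
246 [ 24  96 103  94  78  77  78  78 103 105  87  49]
252 [ 14  59  92 104 103 102 102 106 103  76  16  16]
258 [ 17  14  17  18  34  51  82 103 108 100  14  15]
264 [ 16  16  14  11  13  18  22  28  58 135  15  16]
```

Emit:
drive_tool --moves "0 -25 0 0 0; 0 -14 0 0 0; 0 -7 0 0 0; 0 -3 0 0 0; 0 0 0 0 0; 0 0 0 0 0"

```text
t: 20.75
position: [0.5273, -0.3021, 0.3334]
ee_rot: [-180.0, -0.0, 102.2]
ft_force: [-0.0, 0.4, -0.9]
finger_gap: 0.0122
gripper_force: 3.0
```

```bash
python3 -c "
from h import *
o,c,im=brass('w20');g=im.mean(2).astype(int);print('rim',proj(c,[.51,-.176,.074]))
for t in(65,75,85,95,105):print(t,rows(c,o,t,.024,0.).round())
for v in range(130,270,5):print(v,g[v,240:280:2])"
```

```text
20.75 [ 0.5273 -0.3021  0.3334] 0.012151547357145022 2.9999179020524025 brass 242 258 258.8036809815951
rim [267.14035344  62.45917202]
65 [235. 248. 246.]
75 [245. 262. 221.]
85 [254. 274. 196.]
95 [264. 286. 172.]
105 [272. 296. 147.]
130 [208 212 212 211 198 203 201 202 204 208 179 175 202 204 205 208 208 209
 209 203]
135 [205 204 204 163 199 199 177 199 200 200 202 206 207 208 210 211 213 210
 202 214]
140 [196 197 180 182 196 194 190 188 191 194 192 194 196 200 206 207 205 215
 216 218]
145 [192 192 148 192 189 193 193 188 175 160 142  88 193 202 202 201 198 195
 199 223]
150 [187 181 174 191 191 184 186 193 197 195 195 195 196 194 192 190 189 187
 188 151]
155 [183 131 190 189 188 211 207 181 196 195 212 213 194 206 195 190 190 189
 189  81]
160 [204 224 225 223 224 224 224 224 225 209 181 195 202 221 226 199 189 189
 129  88]
165 [211 226 226 224 222 222 223 224 224 221 227 225 228 228 228 196 173 113
  68 102]
170 [226 227 228 230 232 225 224 224 183 219 222 224 223 219 220 223 210 118
  54  98]
175 [228 224 222 225 229 231 230 218 184 211 214 218 221 220 214 212 214  67
  6
[... 830 characters left out ...]
 71 72 95 79 17 77 83 83]
230 [84 84 33 18 59 64 16 17 28 26 19 17 28 33 69 62 16 65 84 83]
235 [ 84  82  19  17  46  84  87  92 101 105 102 101  96  88  75  33  14  22
  82  83]
240 [ 84  54  29  87  98 104 107 106 106 105 106 108 106 104 104  95  77  15
  77  84]
245 [ 84  36  78 100 105 106 101  60  72  78  79  70  60 101 104 106  96  69
  57  83]
250 [ 81  18  66 102 105 104  80  78  78  78  78  78  79  95 106 106  95  46
  23  84]
255 [ 53  16  15  82 101 103 105  78  77  77  77  77  90 106 106  96  73  16
  13  77]
260 [ 34  15  15  18  16  62  91 100 100 102 103 101  96  89 153 151  27  17
  16  57]
265 [ 20  16  17  19  17  16  20  15  15 111 159 203 202 202 199 203  55  17
  18  22]
```

Emit:
drive_tool --moves "0 4 1 0 0; 0 9 2 0 0; 0 15 2 0 0; 0 20 2 0 0; 0 25 3 0 0; 0 0 0 0 0; 0 0 0 0 0; 0 0 0 0 0"

```text
t: 21.6
position: [0.5217, -0.2291, 0.3336]
ee_rot: [180.0, 0.0, 102.2]
ft_force: [-0.6, 0.0, -1.9]
finger_gap: 0.0128
gripper_force: 3.0
```

```bash
python3 -c "
from h import *
o,c,im=brass('w21');g=im.mean(2).astype(int);print('rim',proj(c,[.51,-.176,.074]))
cv2.imwrite('pics/w21b.png',cv2.resize(im[60:310,130:390,::-1],(624,600)))
for t in(75,80,85,90,95):print(t,rows(c,o,t,.020,0.).round())
for v in range(150,270,5):print(v,g[v,240:280:2])"
```

```text
21.6 [ 0.5217 -0.2291  0.3336] 0.012759953507807452 2.9999658465385437 brass 245 262 258.8791208791209
rim [258.60619828 124.94418775]
75 [244. 260. 221.]
80 [248. 265. 208.]
85 [252. 271. 196.]
90 [256. 276. 183.]
95 [259. 281. 171.]
150 [191 192 190 186 183 181 176 179 183 186 190 190 148 192 198 164 151 143
 196 212]
155 [191 188 169 112 191 199 219 205 210 208 206 194 203 222 198 198 197 154
 181 187]
160 [226 209 202 208 215 217 220 221 220 219 219 220 232 230 231 197 196 197
 147 197]
165 [213 212 212 217 218 220 218 219 195 224 223 224 224 225 225 225 226 227
 227 181]
170 [216 217 220 220 222 223 224 223 224 223 223 224 225 225 221 223 223 225
 219  93]
175 [221 221 219 219 220 222 224 224 224 226 217 221 222 223 223 224 223 220
 167  68]
180 [193 218 219 217 219 221 170 212 217 219 220 221 221 221 222 219 216 165
 114  76]
185 [182 216 217 217 218 218 219 219 221 221 222 222 222 218 216 222 223 190
 101  69]
190 [196 216 219 221 218 212 178 177 200 215 219 220 219 216 228 230 230  53
  57  71]
195 [114 143 171 211 215 185 215 173 213 217 216 216 213 211 209 215 122  56
  83 
[... 396 characters left out ...]
4  78  74  72  71  71  64  58 102
  96 129]
225 [81 81 53 16 67 72 71 75 73 71 72 72 71 70 72 61 15 74 81 81]
230 [81 81 32 17 70 54 40 32 32 31 33 45 51 33 54 55 17 56 80 81]
235 [ 82  80  19  16  16  47  69  74  81  81  81 124 120  67  24  25  16  25
  80  81]
240 [80 52 15 59 85 87 95 97 97 98 97 97 98 94 86 82 45 17 75 81]
245 [81 32 61 89 95 96 97 92 74 60 64 81 95 96 95 95 85 43 56 80]
250 [80 19 61 93 96 96 76 60 74 74 74 70 54 89 96 97 91 51 24 80]
255 [51 15 46 87 96 94 76 71 71 71 70 71 72 87 97 96 89 26 18 75]
260 [ 33  16  15  40  82  91  95  79  71  69  70  71  87  95  89 123  26  14
  16  56]
265 [ 20  16  16  47  74  76  75  82  79  78 137  92  89 138 149 148  76  18
  18  15]
```

View pics/w21b.png

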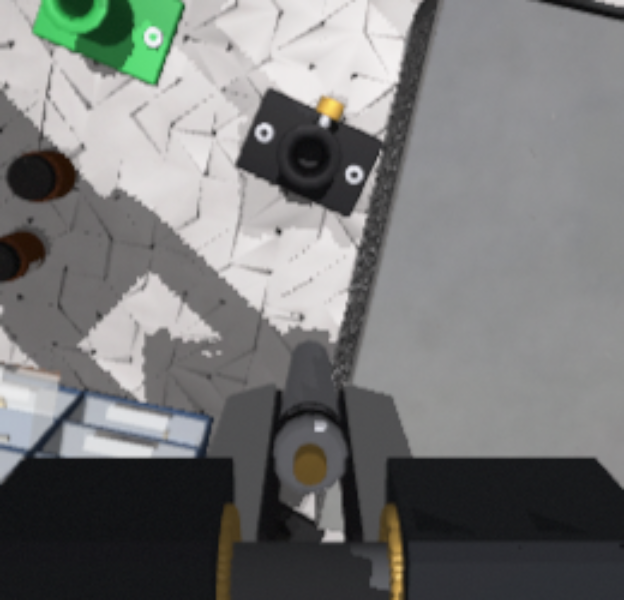

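The wrist crop shows the holder's bore at crop (310,152), which is full-image (259.2,123.3). The post foot's near edge is at row 202.5, column 259, a tilt of about 81°. I'll work out the shift that brings the foot over the rim.

Emit:
drive_tool --moves "0 0 0 0 0; 0 0 0 0 0" --squeeze 12

```text
t: 21.85
position: [0.5217, -0.2297, 0.3333]
ee_rot: [-180.0, -0.0, 102.2]
ft_force: [-0.1, -0.5, -0.3]
finger_gap: 0.0126
gripper_force: 12.0
```

```bash
cat >> h.py <<'E'
def bore(d,near):
    im=d['im'] if 'im' in d else None
    p=np.round(proj(d,near)).astype(int);print('pred px',p)
    g=cv2.cvtColor(im,cv2.COLOR_RGB2GRAY)[p[1]-14:p[1]+15,p[0]-14:p[0]+15];return p,g
E
python3 -c "
from h import *
d,im=load('w21');p,g=bore(d,[.51,-.176,.074])
for r in g[::2]:print(r[::2])
H=cast(d,(259.2,123.3),.074);print('H',H)
o,c,im=brass('w22');M=R.from_euler('xyz',o['ee_rot'],degrees=True).as_matrix();T0=o['position']
g=im.mean(2).astype(int);print([ (v,int(g[v,258])) for v in range(196,212)])
Tc=c['extrinsics'][:3,3]-T0
def res(x,z):
    T=np.array([x[0],x[1],z]);cc=dict(mtx=c['mtx'],extrinsics=c['extrinsics'].copy());cc['extrinsics'][:3,3]=T+Tc
    return proj(cc,H+.007*M[:,0]+[0,0,.003-.001])-[259,202.5]
for z in(.208,.204):
  s=least_squares(res,T0[:2],args=(z,));print(z,s.x,'tool shift',np.round(M.T@(np.r_[s.x,z]-T0)*1e3,1),'foot x in tool',M.T@(H-np.r_[s.x,z]))
"
```

```text
pred px [259 125]
[ 54  55  55  54  54  55  56  58  43 153 203  88  17  46 104]
[53 53 55 49 55 67 65 65 65 59 98 28 18 50 57]
[52 53 48 54 52 51 47 47 42 47 53 51 38 55 54]
[51 44 52 49 35 25 18 19 21 29 43 50 47 53 55]
[49 48 49 39 19 13 14 13 11 13 29 44 51 49 54]
[44 46 47 26 13 14 15 15 16 14 18 38 47 45 53]
[39 47 47 21 12 16 17 19 18 17 14 32 45 41 51]
[39 49 43 19 12 16 20 19 16 15 13 28 47 42 51]
[40 43 52 24 13 50 49 47 43 11 16 37 45 38 52]
[46 38 54 34 17 16 39 42 25 15 24 46 43 42 50]
[46 32 46 56 30 19 16 17 20 23 44 46 40 44 63]
[36 16 35 48 54 43 31 33 36 50 52 41 42 50 62]
[23 18 18 33 42 53 56 57 57 45 38 27 42 49 49]
[142  28  15  16  24  32  36  36  37  29  18  16  46  47  48]
[190  77  36  29  16  17  19  16  15  18  15  44  47  47  47]
H [ 0.51029421 -0.17391228  0.074     ]
21.85 [ 0.5217 -0.2297  0.3333] 0.012560194192945686 11.999919712543488 brass 245 262 258.85164835164835
[(196, 215), (197, 174), (198, 114), (199, 114), (200, 113), (201, 101), (202, 82), (203, 78), (204, 78), (205, 77), (206, 78), (207, 78), (208, 77), (209, 77), (210, 78), (211, 78)]
0.208 [ 0.50645569 -0.15618995] tool shift [ 75.1   0.6 125.3] foot x in tool [-1.81430857e-02  4.54638314e-05  1.33998663e-01]
0.204 [ 0.50667532 -0.1571911 ] tool shift [ 74.1   0.6 129.3] foot x in tool [-1.71178391e-02  4.07934709e-05  1.29998739e-01]
```

Emit:
drive_tool --moves "0 15 0 0 0; 0 25 0.5 0 0; 0 20 0 15 0; 0 10 0 25 0; 0 4 0 30 0; 0 0 0 30 0; 0 0 0 15 0; 0 0 0 5 0"

```text
t: 22.7
position: [0.5048, -0.1551, 0.2111]
ee_rot: [-179.8, -0.2, 102.2]
ft_force: [-0.1, -0.4, -1.6]
finger_gap: 0.0126
gripper_force: 12.0
```

```bash
python3 -c "
from h import *
o,c,im=brass('w23');print(np.round(o['ft_force'],1));H=np.array([.5105,-.1748,.074]);M=R.from_euler('xyz',o['ee_rot'],degrees=True).as_matrix()
U2=M[:,0]
print('rim c',proj(c,H),'rim near/far edge 17.5',proj(c,H+U2*.0175),'mouth near 10',proj(c,H+U2*.010), 'foot target edge',proj(c,H+U2*.007),'lat',proj(c,H+M[:,1]*.0175),proj(c,H-M[:,1]*.0175))
g=im.mean(2).astype(int)
for v in range(160,226,3):print(v,g[v,228:292:2])"
```

```text
22.7 [ 0.5048 -0.1551  0.2111] 0.012584338541191741 11.999909430742264 brass 175 262 260.66101694915255
[-0.1 -0.4 -1.6]
rim c [260.87583998 211.36393729] rim near/far edge 17.5 [260.91046063 192.91067102] mouth near 10 [260.89551403 200.87740617] foot target edge [260.88958148 204.03953378] lat [279.79414081 211.368535  ] [241.95661065 211.35933936]
160 [183 156 182 185 186 185 185 185 185 187 189 192 193 195 197 198 196 194
 190 187 179 179 180 178 177 178 176 180 188 190 193 193]
163 [180 181 139 175 182  60  25  94 161 191 192 194 196 198 200 203 198 196
 192 187 183 179 179 178 179 179 179 182 188 190 192 192]
166 [174 175 177 119  73  41  42  43  38  27  69 141 195 200 204 206 202 196
 192 182 178 179 181 180 180 179 180 185 188 189 190 192]
169 [174 173 175 127  37  42  42  41  41  43  41  40  31  44 148 199 199 184
 178 177 177 177 176 178 184 182 183 187 189 189 189 192]
172 [173 178 178  58  40  40  43  41  42  42  42  43  42  43  41  35  26  90
 153 177 176 176 177 169 170 184 185 188 189 190 162 185]
175 [176 176  84  39  41  40  39  41  41  40  41  41  40  41  41  40  40
[... 1426 characters left out ...]
 230  64  35 178 117  27]
211 [112 111 112 112 113 111 104  45  22  21  29  27  73  75  78  78  78  80
  71  72  21  17  21  21  22  23  50 116 126  97  23 105]
214 [112 111 112 112 112 112 110  78  22  21  20  57  74  76  77  79  80  80
  73  70  36  16  22  22  19  21  21  33  25  21 170 173]
217 [111 111 112 112 112 111 111 107  28  21  22  68  74  76  76  79  78  79
  72  70  51  19  24  21  20  22  23  23  23  58 111 113]
220 [111 112 111 111 110 109 106 109  97  20  30  73  75  76  73  79  78  79
  80  70  71  26  21  74  66  52  30  21  29 109 110  96]
223 [104  97  89  82  80  81  92 108  95  21  53  72  76  76  71  71  70  75
  76  71  72  31  16  78  82  81  80  81  82  90 158 110]
```

Emit:
drive_tool --moves "0 -0.5 0.4 3 0; 0 -0.5 0 2 0; 0 0 0 1 0; 0 0 0 0 0"

```text
t: 23.15
position: [0.5075, -0.1578, 0.2081]
ee_rot: [179.9, 0.0, 102.2]
ft_force: [-0.0, 0.2, -1.4]
finger_gap: 0.0126
gripper_force: 12.0
```

```bash
python3 -c "
from h import *
o,c,im=brass('w24');print(np.round(o['ft_force'],1));H=np.array([.5105,-.1748,.074]);M=R.from_euler('xyz',o['ee_rot'],degrees=True).as_matrix()
U2=M[:,0]
print('rim c',proj(c,H),'outer near',proj(c,H+U2*.0175),'mouth near',proj(c,H+U2*.010), 'foot target edge',proj(c,H+U2*.007))
g=im.mean(2).astype(int)
for v in range(184,226,2):print(v,g[v,236:284:2])"
```

```text
23.15 [ 0.5075 -0.1578  0.2081] 0.012553746299948404 11.9999460875988 brass 172 262 260.996282527881
[-0.   0.2 -1.4]
rim c [258.04996474 208.26803944] outer near [258.04612926 189.54751029] mouth near [258.04778528 197.63034041] foot target edge [258.04844252 200.83824854]
184 [237 127  48  48  47  43  14  17  16  13  16  16  14  32 178 207 122 122
 115  57  38  43  41  40]
186 [221  56  47  48  43  18  13  15  15  11  16  11  11 135 200 201 111  34
  45  39  39  43  48  39]
188 [ 62  47  46  48  26  14  14  16  16  14  13  14  16 130 215 183  44  20
  40  41  39  43  47  47]
190 [ 46  46  47  47  21  14  14  13  14  11  11  15  16  15  73 113  15  14
  37  40  41  45  46  47]
192 [44 47 45 46 12 14 15 20 40 48 48 49 49 42 22 12 14 14 34 38 39 46 46 46]
194 [44 45 44 43 14 18 35 47 47 43 45 43 43 47 48 34 22 14 32 38 37 46 45 46]
196 [44 45 45 27 21 41 43 41 38 33 33 31 32 35 38 43 43 21 24 37 41 46 46 45]
198 [45 45 43 26 42 39 35 32 27 25 23 22 24 29 30 34 39 40 18 43 45 46 45 44]
200 [ 41  44  40  43  47  45  37  29  18  14  19  18  17  18  23  30  33  37
  32  44  46  76 199 210
[... 537 characters left out ...]
  23  20  14  43  74  75  77  78  79  74  71  71  27  22
  22  19  22  23  22  23]
214 [113 111  67  24  24  21  14  57  73  76  78  77  79  76  73  71  39  23
  20  22  25  39  41  36]
216 [112 107  97  22  22  24  20  65  74  76  77  78  80  79  72  72  50  22
  19  21  21  22  22  21]
218 [107 115 115  63  22  20  26  70  74  77  78  78  79  79  73  71  63  22
  20  22  24  22  22  61]
220 [116 109 112 110  94  20  27  73  75  77  78  77  80  81  74  72  72  22
  24  74  66  53  29 102]
222 [ 84  81 107 108 102  25  43  72  74  76  78  74  72  76  72  71  71  54
  17  81  82  82  83  86]
224 [ 83  82 107 107  85  22  62  72  73  77  77  74  72  72  73  73  70  49
  17  78  82  82  82  83]
```

Emit:
drive_tool --moves "0 0 -0.7 2 0; 0 0 0 2 0; 0 0 0 1 0; 0 0 0 0 0"

```text
t: 23.6
position: [0.5063, -0.1577, 0.2021]
ee_rot: [-180.0, -0.0, 102.2]
ft_force: [-0.6, -0.6, -0.8]
finger_gap: 0.0127
gripper_force: 12.0
```

Emit:
drive_tool --moves "0 0 0 2 0; 0 0 0 2 0; 0 0 0 1 0; 0 0 0 0 0"

```text
t: 24.0
position: [0.5065, -0.1579, 0.1974]
ee_rot: [-180.0, 0.0, 102.2]
ft_force: [0.1, -0.3, -0.2]
finger_gap: 0.0125
gripper_force: 12.0
```

```bash
python3 -c "
from h import *
o,c,im=brass('w25');print(np.round(o['ft_force'],1),np.round(o['moment'],2))
g=im.mean(2).astype(int)
for v in range(180,222,2):print(v,g[v,236:284:2])"
```

```text
24.0 [ 0.5065 -0.1579  0.1974] 0.012546182343372543 12.00009137392044 brass 174 262 260.8888888888889
[ 0.1 -0.3 -0.2] [-0.1  -0.04  0.05]
180 [ 71  39  39  39  39  41  41  41  40  40  41  40  23  43 115 136 151 164
 167 156 131  90  23 126]
182 [229  90  45  45  46  43  49  40  38  25  20  23  15  59 126 147 158 161
 157 146 118  60  37  33]
184 [238 164  48  49  49  49  46  28  15  14  15  15  12  15  63 151 156 153
 147 134  95  41  39  41]
186 [229 162  47  49  47  49  25  14  16  15  14  14  17  14  67 187 195 131
 139 117  58  40  40  40]
188 [238 107  47  48  47  30  14  12  14  16  12  13  13   9 149 208 199 106
  48  56  41  40  39  41]
190 [109  46  48  46  46  12  12  15  13  14  13  14  14  33 181 214 178  38
  30  39  40  38  46  42]
192 [ 46  45  46  46  36  15  13  17  11  14  14  17  14  15  70 154 102  15
  20  38  37  38  45  48]
194 [46 45 46 46 27 12 14 13 15 29 32 39 39 35 14 15 14 13 15 39 37 38 46 46]
196 [45 45 47 45 19 15 19 35 48 49 49 48 48 48 50 38 20 11 13 34 37 37 47 47]
198 [45 44 44 45 14 29 41 46 43 38 37 39 37 38 43 44 44 34 15 32 41 45 47 46]
200 [4
[... 401 characters left out ...]
  24  35  26  11  71  76  77  79  77  75  74  56  14  14
  15  17  22 139 173  35]
210 [ 90  58  23  24  23  20  23  16  73  77  76  79  75  72  72  71  14  20
  23  19  19  27 130 126]
212 [114 113  42  24  23  18  18  44  74  76  78  79  79  73  74  73  23  21
  23  20  21  24  34  76]
214 [114 113  49  24  21  18  13  58  75  76  77  78  80  74  74  72  35  21
  24  20  19  31  34  33]
216 [113 113  79  22  20  22  17  66  75  77  77  79  80  73  72  72  49  20
  24  22  20  22  33  34]
218 [113 111  99  22  22  22  20  70  75  77  79  78  80  75  73  71  58  24
  23  22  21  21  21  23]
220 [110 108 111  93  96  23  29  74  76  77  76  79  80  76  73  73  71  23
  23  76  67  53  30  22]
```

Emit:
drive_tool --moves "0 -2 -0.3 2 0; 0 -3 0 2 0; 0 -3 0 2 0; 0 -3 0 2 0; 0 0 0 0 0" --squeeze 8

```text
t: 24.55
position: [0.5083, -0.1687, 0.1888]
ee_rot: [-180.0, -0.0, 102.2]
ft_force: [-0.6, 1.0, -1.1]
finger_gap: 0.0129
gripper_force: 8.0
```

```bash
python3 -c "
from h import *
o,c,im=brass('w26');print(np.round(o['ft_force'],1),np.round(o['moment'],2))
g=im.mean(2).astype(int)
for v in range(168,266,4):print(v,g[v,236:284:2])"
```

```text
24.55 [ 0.5083 -0.1687  0.1888] 0.012898733463188419 7.999941855669022 brass 164 264 260.6837944664032
[-0.6  1.  -1.1] [ 0.13 -0.13  0.  ]
168 [ 44  44  44  44  43  45  45  44  44  45  45  45  44  44  67 121 141 154
 175 171 120  73 157 201]
172 [121  45  44  42  43  44  44  45  45  43  42  41  35  22 116 141 160 162
 166 155 139 110  39  27]
176 [209 146  41  43  42  43  40  22  17  16  15  17  14  16  12 165 211 151
 140 136 107  44  43  44]
180 [193  54  41  41  40  23  13  18  14  16  14  16  14  17 154 213 206 113
  31  40  42  41  42  42]
184 [39 44 44 39 30 12 13 16 20 36 40 43 43 43 34 15 16 16 15 38 41 40 43 42]
188 [48 48 47 47 19 30 44 48 47 43 39 40 38 40 42 45 49 48 23 24 42 42 41 42]
192 [48 48 47 39 37 42 37 33 29 26 27 23 19 22 26 29 32 38 41 35 38 48 48 39]
196 [ 46  45  41  39  37  35  30  20  10  61  85  88  89  89  47  12  23  30
  34  36  38  46 120 246]
200 [ 44  45  34  38  38  31  23  15  73  83  85  89  89  89  88  61  15  24
  32  34  36  39 235 174]
204 [117 117  50  32  38  31  26  23  79  84  86  88  88  89  88  86  24  25
  33  34  36  37  46 172]
208 [
[... 689 characters left out ...]
]
236 [ 85  84  85  84  18  19  27  72  84  79 109 106 139 134 121  83  42  12
  16  25  85  85  85  86]
240 [ 85  85  85  66  14  56  85  90  93  95 100  98  98  99  98  92  89  78
  31  16  78  84  86  85]
244 [85 85 86 42 53 89 94 98 98 99 98 98 98 99 98 97 97 92 86 26 74 85 85 86]
248 [85 85 85 26 80 94 97 98 99 69 57 57 57 57 78 96 97 97 91 63 43 86 85 84]
252 [84 84 76 19 48 95 97 97 76 63 75 75 75 73 59 91 97 99 93 29 18 84 84 85]
256 [85 83 56 18 41 92 98 97 76 75 72 74 74 73 75 94 99 98 91 30 16 77 85 84]
260 [85 85 38 19 17 68 90 96 93 72 72 71 73 72 75 95 96 92 24 18 17 66 84 84]
264 [ 85  84  23  18  15  49 113 109  91  91  88  84  88  93  94 101 110 113
  35  18  19  37  85  84]
```

Emit:
drive_tool --moves "0 -2 0 3 0; 0 -2 0 3 0; 0 -2 0 3 0; 0 -2 0 3 0; 0 0 0 0 0"

```text
t: 25.1
position: [0.51, -0.1765, 0.1767]
ee_rot: [-180.0, -0.0, 102.2]
ft_force: [-0.6, 0.7, -1.9]
finger_gap: 0.0127
gripper_force: 8.0
```

```bash
python3 -c "
from h import *
o,c,im=brass('w27');print(np.round(o['ft_force'],1),np.round(o['moment'],2))
g=im.mean(2).astype(int)
H=np.array([.5105,-.1748,.074]);M=R.from_euler('xyz',o['ee_rot'],degrees=True).as_matrix();print('H in tool',M.T@(H-o['position']))
for t in(84,86,88,90):print(t,rows(c,o,t,.021,0.).round())
for v in range(160,266,4):print(v,g[v,236:284:2])"
```

```text
25.1 [ 0.51   -0.1765  0.1767] 0.01274838141684687 7.999794781208038 brass 157 266 260.6
[-0.6  0.7 -1.9] [ 0.17 -0.12 -0.  ]
H in tool [0.00152012 0.00092092 0.10272114]
84 [252. 271. 198.]
86 [253. 273. 193.]
88 [255. 275. 188.]
90 [257. 277. 183.]
160 [ 47  48  45  46  48  48  46  47  48  46  48  48  49  48  51 113 136 149
 170 165 108 107 125 198]
164 [ 45  45  45  46  46  46  46  48  47  47  46  45  47  31 115 136 158 167
 175 167 155 129  86 148]
168 [219  50  45  46  45  45  46  46  35  18  16  16  17  16  14 114 169 161
 154 149 132  88  46  47]
172 [225  64  43  44  44  41  18  13  16  15  16  14  16  14 105 196 226 192
  69  43  46  46  44  45]
176 [ 44  42  42  42  32  13  13  14  17  16  11  16  15  14  18 119 152  69
  15  40  44  44  46  44]
180 [40 41 42 42 18 14 32 49 54 51 50 50 50 49 53 53 50 33 17 21 42 44 43 43]
184 [38 39 40 28 36 47 43 41 37 31 29 28 28 30 33 35 39 43 46 34 37 42 43 42]
188 [ 44  45  37  40  42  40  34  25  32  87  95  97 100 100  80  24  28  34
  37  39  40  41  43  41]
192 [ 47  47  36  40  38  33  26  14  81  90  96  98  99  99  98  85  13  2
[... 981 characters left out ...]
2 53 43 25 53 86 87 86 86]
236 [87 87 86 86 18 33 15 53 65 95 98 99 98 98 99 86 22 13 14 25 86 87 87 86]
240 [ 87  88  87  67  15  41  79  88  92  92  95  96  95  96  95 154  82  77
  32  18  80  87  87  86]
244 [87 86 87 45 41 89 91 97 97 99 98 98 98 98 99 97 95 92 84 23 75 87 88 87]
248 [87 86 88 26 82 94 97 97 98 92 69 60 59 73 95 97 96 98 92 56 44 87 87 87]
252 [87 87 79 18 48 95 98 99 81 59 60 61 60 59 59 92 97 99 95 30 18 87 87 87]
256 [87 87 56 16 47 94 99 98 72 72 74 73 74 74 71 91 99 99 92 27 17 79 87 86]
260 [86 87 40 16 16 81 95 96 79 73 75 75 72 73 74 95 98 92 44 18 18 67 86 87]
264 [ 86  85  24  20  17  49 115 102  91  83  74  72  73  74  89  92 104 116
  34  18  18  39  86  86]
```

Emit:
drive_tool --moves "0 -0.5 0 4 0; 0 -0.5 0 4 0; 0 -0.5 0 4 0; 0 0 0 4 0; 0 0 0 0 0"

```text
t: 25.65
position: [0.5102, -0.1777, 0.1605]
ee_rot: [-180.0, -0.0, 102.2]
ft_force: [0.2, 0.5, -2.0]
finger_gap: 0.0127
gripper_force: 8.0
```

Emit:
drive_tool --moves "0 0 0 4 0; 0 0 0 4 0; 0 0 0 3 0; 0 0 0 2 0; 0 0 0 1 0; 0 0 0 0 0"

```text
t: 26.25
position: [0.5105, -0.1779, 0.1472]
ee_rot: [-180.0, -0.0, 102.2]
ft_force: [-0.5, -0.1, -1.8]
finger_gap: 0.0128
gripper_force: 8.0
```

Emit:
drive_tool --moves "0 0 0 1.5 0; 0 0 0 1.5 0; 0 0 0 1 0; 0 0 0 1 0; 0 0 0 0 0"

```text
t: 26.75
position: [0.5105, -0.1778, 0.1423]
ee_rot: [-180.0, -0.0, 102.2]
ft_force: [0.1, 1.1, -0.5]
finger_gap: 0.0127
gripper_force: 8.0
```

Emit:
drive_tool --moves "0 0 0 1.5 0; 0 0 0 1.5 0; 0 0 0 1 0; 0 0 0 0 0; 0 0 0 0 0"

```text
t: 27.25
position: [0.5108, -0.1781, 0.1391]
ee_rot: [180.0, 0.0, 102.2]
ft_force: [0.1, 0.8, 3.3]
finger_gap: 0.0129
gripper_force: 8.0
```

```bash
python3 -c "
from h import *
o,c,im=brass('w28');print(np.round(o['ft_force'],1),np.round(o['moment'],2))
g=im.mean(2).astype(int)
for v in range(236,272,3):print(v,g[v,240:280:2])"
```

```text
27.25 [ 0.5108 -0.1781  0.1391] 0.012870803556369324 8.00291821360588 brass 160 267 260.9672727272727
[0.1 0.8 3.3] [0.2  0.25 0.01]
236 [ 89  89  22  34  11  38  79 101 102 103 102  82  82  64  23  14  17  27
  89  89]
239 [ 90  74  19  14  70  85  88  92 148 160 190  96  96  90  81  62  19  18
  84  89]
242 [ 89  53  24  76  90  94  98 100 102 101 101 102 101  98  95  86  56  18
  81  90]
245 [ 90  41  51  94  95  98 100 102 102 101 100 102 101 100  98  94  93  35
  69  90]
248 [ 89  27  77  97 100 100 100  97  74  65  68  86  99  99  99  99  96  58
  47  89]
251 [ 88  20  50  97 100 100  97  62  62  62  62  61  61  97 100 102  99  49
  18  89]
254 [ 74  20  49  98 100 100  79  62  69  73  72  68  59  92 100 102  97  32
  19  84]
257 [ 53  19  42  95 101 100  77  76  77  76  75  76  73  84 101 100  95  29
  19  80]
260 [ 41  19  22  84  98 100  81  77  76  75  76  76  77  94 102  96  56  20
  19  69]
263 [ 27  19  15  39 112  95  96  77  77  75  76  77  78  98  95 115  32  21
  19  46]
266 [ 23  19  19  74 121 121 111 103  87  82  78  93 105 119 118 119  37  19
  20  20]
269 [ 18  18  18  97 114 110 116 117 118 119 118 119 120 119 120 119  55  19
  18  17]
```

Emit:
drive_tool --moves "0 0 0 0 0; 0 0 0 1.5 0; 0 0 0 1.5 0; 0 0 0 0 0; 0 0 0 0 0" --squeeze 12

```text
t: 27.8
position: [0.5122, -0.1795, 0.1386]
ee_rot: [179.8, 0.3, 102.2]
ft_force: [-2.2, -0.3, 13.4]
finger_gap: 0.0125
gripper_force: 12.0
```

Emit:
drive_tool --moves "28 0 0 0 0; 28 0 0 0 0; 28 0 0 0 0; 28 0 0 0 0; 28 0 0 0 0"

```text
t: 28.3
position: [0.5103, -0.1777, 0.1349]
ee_rot: [-180.0, -0.0, 102.2]
ft_force: [-1.0, 0.0, -0.3]
finger_gap: 0.0279
gripper_force: 0.0
```

Emit:
drive_tool --moves "28 0 0 -10 0; 28 0 0 -25 0; 28 0 0 -40 0; 28 0 0 -45 0; 28 0 0 -30 0; 28 0 0 0 0; 28 0 0 0 0"

```text
t: 29.0
position: [0.5108, -0.178, 0.2864]
ee_rot: [179.9, 0.1, 102.2]
ft_force: [0.1, -0.0, -0.7]
finger_gap: 0.0278
gripper_force: 0.0
```

```bash
python3 -c "
from h import *
o,c,im=look('w29');print(o['t'],o['position'],o['finger_gap'])
H=np.array([.5105,-.1765,0])
for z in(.172,.164,.074):print(z,proj(c,H+[0,0,z]))
h=cv2.cvtColor(im,cv2.COLOR_RGB2HSV);m=cv2.inRange(h,(8,110,60),(28,255,255));n,_,st,ce=cv2.connectedComponentsWithStats(m)
print([(np.round(ce[i],1),st[i].tolist()) for i in range(1,n) if st[i][4]>15])"
```

```text
29.0 [ 0.51083945 -0.17799868  0.28644867] 0.027789423474990846
0.172 [258.71204103 192.92097257]
0.164 [258.69466259 190.87405359]
0.074 [258.54843392 173.65051895]
[(array([187.4,   3.5]), [177, 0, 25, 8, 84]), (array([192.7,  12.5]), [185, 10, 15, 5, 31]), (array([164.1,  80.7]), [158, 76, 13, 10, 89]), (array([267.4, 149.4]), [261, 145, 13, 11, 89]), (array([257.9, 192. ]), [255, 189, 7, 7, 34]), (array([188.5, 305.3]), [182, 270, 17, 70, 630]), (array([329. , 305.1]), [319, 270, 17, 70, 648]), (array([282.3, 364.1]), [54, 348, 399, 22, 3643])]
```

Emit:
drive_tool --moves "28 -20 0 -10 0; 28 -35 0 -10 0; 28 -35 0 0 0; 28 -20 0 0 0; 28 0 0 0 0; 28 0 0 0 0; 28 0 0 0 0"

```text
t: 29.75
position: [0.5332, -0.284, 0.3042]
ee_rot: [-179.9, -0.1, 102.2]
ft_force: [0.0, -0.1, 0.3]
finger_gap: 0.0281
gripper_force: 0.0
```

```bash
python3 -c "
from h import *
o,c,im=look('w30');print(o['t'],o['position'])
h=cv2.cvtColor(im,cv2.COLOR_RGB2HSV);m=cv2.inRange(h,(8,110,60),(28,255,255));n,_,st,ce=cv2.connectedComponentsWithStats(m)
B=[(np.round(ce[i],1),st[i].tolist()) for i in range(1,n) if st[i][4]>15 and st[i][4]<500];print(B)
for z in(.180,.168,):print(z,proj(c,np.array([.5105,-.1765,z])))
d,_=load('w29');a=np.array([257.9,192.]);
b=min(B,key=lambda t:np.hypot(*(t[0]-proj(c,np.array([.5105,-.1765,.168])))))[0]
f=lambda p:np.r_[proj(d,p)-a,proj(c,p)-b]
s=least_squares(f,[.51,-.177,.17],x_scale=.01);print('stud mid',s.x,s.fun)
"
```

```text
29.75 [ 0.53323853 -0.28396426  0.30421149]
[(array([269.2,  53.9]), [264, 49, 12, 11, 84]), (array([259.2,  61.4]), [257, 58, 6, 8, 37]), (array([142.5,  87.5]), [135, 78, 12, 22, 57])]
0.18 [259.92451393  58.71657599]
0.168 [259.89138336  61.18153551]
stud mid [ 0.50991353 -0.17677368  0.16781501] [ 6.59172307e-02  8.49348430e-06 -6.43421108e-02 -1.05156756e-04]
```

The stud's middle triangulates to z = 0.168 m, exactly where it should be with the post fully home. Handing in.

```bash
python3 -c "
from plant import *
print(hand_in())"
```

```text
the job is handed in; nothing more can be done
None
```

I laid the post in the V rest and released it there, then regripped it and stood it stud up, fully home in the black holder. The stud's measured height matched the fully seated value, and I handed the job in at about 30 s with the gripper clear.

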